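# Book in the sample jars and load the slide reader with the lifter

### The arm

A 6-joint arm with a two-finger parallel gripper is mounted at the origin on the work surface. World frame = base frame: x ahead of the robot, y to its left, z up, the work surface at z = 0. Lengths are in m, angles in rad, forces in N, time in s.
With the tool pointing down it reaches from about 0.375 to 0.9 m from the base axis. Payload 3.1 kg.
Tool frame: the origin (TCP) lies between the finger pads; the fingertips stand 22 mm ahead of it and the grasp point (between the pads) lies 3 mm ahead of it; z points along the fingers, y is the direction in which the jaws open and shut (so a half turn about z gives the same grasp; the last joint's range is limited). The gripper opens to 87 mm and grips with 3 to 60 N. Pads are 19 mm wide; open, the fingers measure 117 mm over their backs; the gripper's body (75 mm by 190 mm) begins 51 mm behind the grasp point.
Start: joints at [-1.339, 0.527, 1.433, -0, 1.181, -0.178], TCP at [0.25, -0.573, 0.245] pointing down, gripper open.
Joint ranges: [-3.08, 3.08], [-0.75, 2.2], [0.22, 2.44], [-1.43, 4.57], [0, 2.65], [-2.85, 2.85]. Speed limits (rad/s): [2.79, 2.79, 3.14, 3.14, 3.14, 3.14].

### API

Orientations are given as a unit quaternion [x, y, z, w].
In Python, from rig import get_obs, camera, get_calibration, hand_in, search_frame gives the robot as it stands.
- The arm moves only by the shell command python3 -m jog 'ROWS' [FORCE]. ROWS is JSON, a list of rows, each an object with "grip": the closure in counts, from 0 (fully open) to 255 (shut); "travel": the shift along the world's x, y, z in cm, a list of three; "twist": the turn about the world's z in degrees. A call has 1 to 8 rows; each row shifts and turns the commanded pose from where the row before left it; what a row does not reach is not made up. A row lasts 1/10 s, in which the tool goes at most 50 mm and 8.59 degrees, less where a joint would pass 70% of its speed; a pose out of reach is approached as far as the arm can. A call is refused whole if a number of a shift passes 5 or a number of a turn 8.59, either way. A call with a gripper value outside its range is refused whole. The fingers move at their own pace and stop on an object; FORCE is the grip in N (left out, the last holds). Time passes only in rows, so rows that do not move let the fingers close. It gives the time, the measured TCP pose, the force and the opening at its end, in the units of the state.
- get_obs(): the state, without advancing time (a new reading comes with each control period).
- camera(name): name is "scene" or "top" or "wrist"; returns the picture (480x640x3 uint8, red, green, blue); there is no depth.
- get_calibration(name): a dict with "fx", "fy", "cx", "cy" (pixels), "R" (3x3) and "t" (3): a world point X has camera coordinates R X + t; the wrist camera has in their place "T_tool_cam" (4x4, takes a point from camera to tool coordinates, whose origin is the TCP and whose axes are the flange's). Camera axes: x right, y down, z forward; pixel columns grow to the right and rows downward; lengths in m; the calibration is good to about 2 mm. A picture is of the moment at which its call begins: read the wrist's pose just before it. get_calibration takes no time and is no camera call.
- hand_in(): hands the job in, once; it reports no verdict.
Trained networks look in the newest picture that a camera, given by its name, has taken for a name from the list of things; names that differ only in an ending like _2 or _b are one class to them, and where a whole thing is asked for, a point or a joint stands for the part that bears it (a point fixed in the world has none). Each returns a list of dicts, best first, with "p" (0 to 1); they miss things now and then, are a little off and sometimes report something else, mostly with a low value. They report only what shows in the picture. A call takes as long as a camera call. They do not tell look-alikes from the thing itself.
- search_frame(target, camera): "at" ([x, y, z] in m, in world coordinates, good to about 4 mm: the middle of the surface that is visible of it).
The state is a dict: "time": time; "q": joint angles; "joint_velocities": joint speeds; "joint_torque": joint torques, N m; "position": TCP position; "tool_rot": TCP orientation; "ft_force": force on the tool from outside, world axes, zero at the start; "moment": the same for the moment, N m; "grip_width": finger opening in m.
Only numpy, scipy, OpenCV 4.12 (cv2) and the standard library are available. Lean on these libraries where they do the work, as an engineer would, in place of code of your own. Each camera call takes 0.05 s, during which the arm holds its last target. There are 200 camera calls.

### The job

Book in the samples: stand every sample jar upright and wholly on the scanner's strip with its label squarely facing the scanner, and carry each slide holder from the white rack, balanced level on the lifter's blade and never touched by the fingers, to a free berth of the reader, centred on the rails, leaving the control plate where it is. Only when all that is in place, press the start button fully; leave the jars and holders so, with the lifter standing on its mat as you found it. Do not disturb the other things on the table.

Things in the scene. Friction and masses are not known exactly. Their poses are not given: they have to be found in the camera images.
- lifter_grip (a point): Lifter: upright black handle on a flat steel blade, 160 g. Point on the handle's axis, 52 mm above the lifter's flat underside; x along the blade, z up. Handle 30 mm long (x), 14 mm thick (y: grasp across this), its top 72 mm above the underside, on a foot 42 x 42 x 4 mm
- lifter_tip (a point): Middle of the tip of the lifter's blade, 115 mm ahead (+x) of the handle's axis, 2 mm above the underside. The blade is 28 mm wide and 4 mm thick, its underside level with the foot's. A holder rides well with its centre 90 mm ahead of the handle's axis
- rack: White waiting rack, fixed; origin on the table under its centre. Three berths, at y = -75, 0 and 75 mm, each a pair of rails along x, 60 mm long, 10 mm wide, 40 mm clear between them, tops 32 mm above the table, over a 4 mm floor plate. No housing; the blade enters towards +x, from the robot's side
- mat_top (a point): Black rubber mat, 160 x 80 mm (x, y), 3 mm thick, fixed; point at the centre of its top. At the start the lifter stands on it with its handle about 45 mm to the mat's -x side and its blade along the mat's +x
- scanner: Label scanner and its grey standing strip, fixed. Origin on the table at the centre of the strip (84 mm along x, 290 mm along y, flush with the table). x points from the strip to the scanner's block, whose dark window face is 62 mm ahead (+x) of the origin; the block is 50 mm deep, 290 mm long and 70 mm high
- start_top (a point): Top of the white round start button (26 mm across) on top of the reader's housing; it goes 6 mm down at about 5 N and springs back
- start (a joint): Travel of the start button: 0 out, 0.006 fully down (m)
- berth0 (a point): right-hand (reader's -y) berth of the reader, fixed: point midway between its two rails, level with their tops, 32 mm above the table. x along the rails, into the reader: the blade enters towards +x. Rails 60 mm long, centred here, 10 mm wide, 40 mm clear between; floor plate 4 mm thick below. Berths 75 mm apart. Housing 68 mm high, 105 mm deep, from 40 mm ahead (+x)
- berth1 (a point): middle berth of the reader, fixed: point midway between its two rails, level with their tops, 32 mm above the table. x along the rails, into the reader: the blade enters towards +x. Rails 60 mm long, centred here, 10 mm wide, 40 mm clear between; floor plate 4 mm thick below. Berths 75 mm apart. Housing 68 mm high, 105 mm deep, from 40 mm ahead (+x)
- berth2 (a point): left-hand (reader's +y) berth of the reader, fixed: point midway between its two rails, level with their tops, 32 mm above the table. x along the rails, into the reader: the blade enters towards +x. Rails 60 mm long, centred here, 10 mm wide, 40 mm clear between; floor plate 4 mm thick below. Berths 75 mm apart. Housing 68 mm high, 105 mm deep, from 40 mm ahead (+x)
- holder0_c (a point): Slide holder (one or two of three are present): aluminium plate 60 x 60 x 6 mm with a small glass square on top, 50 g; point at its centre. It waits across the two rails of a berth of the white rack, x along the rails to within 0.1 rad and centred to within 6 mm; the blade goes in under it from its -x side
- holder1_c (a point): Slide holder (one or two of three are present): aluminium plate 60 x 60 x 6 mm with a small glass square on top, 50 g; point at its centre. It waits across the two rails of a berth of the white rack, x along the rails to within 0.1 rad and centred to within 6 mm; the blade goes in under it from its -x side
- holder2_c (a point): Slide holder (one or two of three are present): aluminium plate 60 x 60 x 6 mm with a small glass square on top, 50 g; point at its centre. It waits across the two rails of a berth of the white rack, x along the rails to within 0.1 rad and centred to within 6 mm; the blade goes in under it from its -x side
- control0_c (a point): Control plate (only one of the three exists in a run): plate 60 x 60 x 6 mm with a 24 mm wide, 14 mm high steel stud on top, sitting in a berth of the reader; point at the centre of the plate
- control1_c (a point): Control plate (only one of the three exists in a run): plate 60 x 60 x 6 mm with a 24 mm wide, 14 mm high steel stud on top, sitting in a berth of the reader; point at the centre of the plate
- control2_c (a point): Control plate (only one of the three exists in a run): plate 60 x 60 x 6 mm with a 24 mm wide, 14 mm high steel stud on top, sitting in a berth of the reader; point at the centre of the plate
- jar0_c (a point): Sample jar (may be absent): white upright cylinder 52 mm in diameter and 48 mm high, 120 g, with a heavy base and a grey lid; point at its centre, half-way up. Its x axis points to its printed label; the black rib on the lid runs from the lid's centre towards the label
- jar0_label (a point): Middle of that jar's label, on its side, 26 mm from the jar's axis
- jar1_c (a point): Sample jar (may be absent): white upright cylinder 52 mm in diameter and 48 mm high, 120 g, with a heavy base and a grey lid; point at its centre, half-way up. Its x axis points to its printed label; the black rib on the lid runs from the lid's centre towards the label
- jar1_label (a point): Middle of that jar's label, on its side, 26 mm from the jar's axis
- jar2_c (a point): Sample jar (may be absent): white upright cylinder 52 mm in diameter and 48 mm high, 120 g, with a heavy base and a grey lid; point at its centre, half-way up. Its x axis points to its printed label; the black rib on the lid runs from the lid's centre towards the label
- jar2_label (a point): Middle of that jar's label, on its side, 26 mm from the jar's axis
There are look-alikes about, which are no part of the job. Leave any turquoise look-alike of the part that bears jar1_c alone. Leave any red look-alike of the part that bears jar0_c alone.

How it is judged:
By the outcome, as a careful person would: the job done as asked, in the order asked, and still so for the second after the job is handed in, with the robot touching nothing.
Of jar0, jar1, jar2 only 2 to 3 are there at a start; the rules pass over those that are not, and their reading is None.
Of holder0, holder1, holder2 only 1 to 2 are there at a start; the rules pass over those that are not, and their reading is None.
Of control0, control1, control2 only 1 to 1 are there at a start; the rules pass over those that are not, and their reading is None.
At some moment in a run one of jar0, jar1, jar2 may be knocked a few centimetres aside while the robot is not near it.
It also fails if it takes over 210 s, if anything falls off the work surface, if the arm or the gripper's body presses on something with over 40 N, if the wrist force passes 120 N, or if a joint passes its speed limit or range.

## Working session

There is one attempt and no reset: what is moved stays moved. The work goes in short steps, Python scripts to look and compute and a shell command to move; the robot and the scene stay as the last step left them, time stands still between calls to the robot, and variables do not carry over. Pictures are saved under pics/ and viewed, about 12 in all and at most 16, crops included, and the job is handed in when it is done.

```bash
mkdir -p pics; ls
python3 - <<'E'
from rig import *
import cv2,json
for n in("scene","top"):
    im=camera(n); cv2.imwrite(f"pics/{n}0.png",im[:,:,::-1])
    c=get_calibration(n); print(n,{k:(v if not hasattr(v,'tolist') else v.tolist()) for k,v in c.items()})
for t in ["lifter_grip","lifter_tip","rack","mat_top","scanner","start_top","berth0","berth1","berth2","holder0_c","control0_c","jar0_c","jar0_label"]:
    for n in("top","scene"):
        print(t,n,[(round(d["p"],2),[round(float(x),3) for x in d["at"]]) for d in search_frame(t,n)][:6])
o=get_obs();print(o)
print(get_calibration("wrist"))
E
```

```text
pics
scene {'fx': 593.6741440336291, 'fy': 593.6741440336291, 'cx': 318.6590718955755, 'cy': 244.20997016076322, 'R': [[-0.7771565220225713, 0.6293050101027196, -0.0017159654415352572], [0.46273845934287217, 0.5696038977412852, -0.6792823550799184], [-0.42649836872227936, -0.5287027557499125, -0.7338750149308008]], 't': [0.385181095612864, -0.18985931410674778, 1.544789432050632]}
top {'fx': 462.7159176075404, 'fy': 462.7159176075404, 'cx': 324.71296060669806, 'cy': 241.96900386604284, 'R': [[0.018241068833682147, -0.9989695083021708, -0.04155941397954852], [-0.995990436834083, -0.014514250697720882, -0.08827449383449673], [0.08758032394812068, 0.04300300000235252, -0.9952288324038546]], 't': [0.04167865225064329, 0.5268730506648943, 0.9294385568541486]}
lifter_grip top [(0.59, [0.462, 0.131, 0.006])]
lifter_grip scene [(0.92, [0.454, 0.117, 0.011])]
lifter_tip top []
lifter_tip scene [(0.83, [0.459, 0.112, 0.008])]
rack top [(0.68, [0.529, 0.329, 0.006])]
rack scene [(0.85, [0.534, 0.34, 0.007]), (0.63, [0.5, 0.42, 0.032])]
mat_top top [(0.67, [0.452, 0.138, 0.004])]
mat_top scene [
[... 1621 characters left out ...]
ool_rot': array([ 9.78982135e-01,  2.03946019e-01,  5.71294365e-06, -1.43368271e-06]), 'ft_force': array([-0.24911201, -0.45974558,  0.76674302]), 'moment': array([-0.00068219,  0.01425326, -0.0290312 ]), 'grip_width': 0.08725528489829344}
{'fx': 396.32452407916134, 'fy': 396.32452407916134, 'cx': 320.12868010542843, 'cy': 239.74084779592778, 'T_tool_cam': array([[-3.82585104e-04, -9.68858708e-01, -2.47613927e-01,
         6.72193390e-02],
       [ 9.99998694e-01,  1.81163795e-05, -1.61597056e-03,
        -9.79716297e-04],
       [ 1.57013302e-03, -2.47614222e-01,  9.68857436e-01,
        -1.40314150e-01],
       [ 0.00000000e+00,  0.00000000e+00,  0.00000000e+00,
         1.00000000e+00]])}
```

View pics/top0.png

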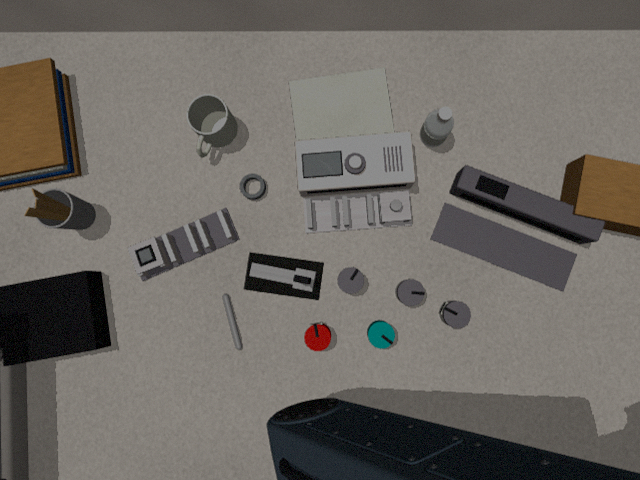

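View pics/scene0.png

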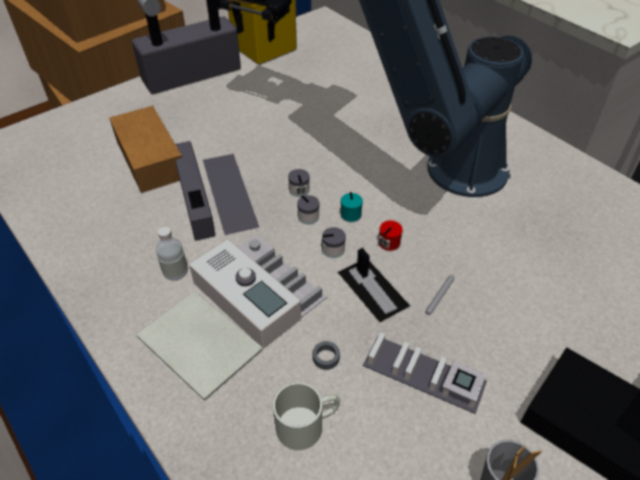

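Jar candidates in the top view:
- Grey lids at (351,281), (411,293) and (455,314). These are white jars with grey lids, so these are the ones I want.
- Red at (318,337) and turquoise at (381,334) are the look-alikes, which I'll leave alone.

Other things, also in the top view:
- The only holder is at (148,255), in the rack's left berth.
- The control plate with its stud is at (396,208), in berth0.
- The lifter handle is at (303,280), with the blade pointing to +y.

Next I'll move the wrist camera over the jars for a close look.

```bash
cat > h.py <<'E'
import numpy as np,cv2
from rig import *
from scipy.spatial.transform import Rotation as Rn
def shot(n,path=None):
    o=get_obs(); im=camera(n)[:,:,::-1].copy()
    c=get_calibration(n); K=np.array([[c["fx"],0,c["cx"]],[0,c["fy"],c["cy"]],[0,0,1]])
    if n=="wrist":
        T=np.eye(4);T[:3,:3]=Rn.from_quat(o["tool_rot"]).as_matrix();T[:3,3]=o["position"]
        M=np.linalg.inv(T@np.array(c["T_tool_cam"])); R,t=M[:3,:3],M[:3,3]
    else: R,t=np.array(c["R"]),np.array(c["t"])
    if path: cv2.imwrite(path,im)
    np.savez("last_%s.npz"%n,K=K,R=R,t=t,im=im)
    return im,K,R,t
def load(n):
    d=np.load("last_%s.npz"%n); return d["im"],d["K"],d["R"],d["t"]
def p2w(uv,z,K,R,t):
    uv=np.atleast_2d(uv).astype(float); d=(np.c_[uv,np.ones(len(uv))]@np.linalg.inv(K).T)@R
    C=-R.T@t; return C+d*((z-C[2])/d[:,2])[:,None]
def w2p(X,K,R,t):
    x=(np.atleast_2d(X)@R.T+t)@K.T; return x[:,:2]/x[:,2:]
def tcp():
    o=get_obs(); m=Rn.from_quat(o["tool_rot"]).as_matrix()
    print("t",round(o["time"],2),"tcp",o["position"].round(4),"yawX",np.degrees(np.arctan2(m[1,0],m[0,0])).round(2),"q",o["q"].round(2),"F",o["ft_force"].round(1),"w",round(o["grip_width"],4))
E
python3 -m jog '[{"grip":0,"travel":[2.5,4.2,0.5],"twist":0},{"grip":0,"travel":[2.5,4.2,0.5],"twist":0},{"grip":0,"travel":[2.5,4.2,0.5],"twist":0},{"grip":0,"travel":[2.5,4.2,0.5],"twist":0},{"grip":0,"travel":[2.5,4.2,0.5],"twist":0},{"grip":0,"travel":[2.5,4.2,0.5],"twist":0},{"grip":0,"travel":[2.5,4.2,0.5],"twist":0},{"grip":0,"travel":[2.5,4.2,0.5],"twist":0}]'
python3 -m jog '[{"grip":0,"travel":[2.5,4.2,0.5],"twist":0},{"grip":0,"travel":[2.5,4.2,0.5],"twist":0},{"grip":0,"travel":[0,0,0],"twist":0},{"grip":0,"travel":[0,0,0],"twist":0}]'
python3 - <<'E'
from h import *
tcp(); im,K,R,t=shot("wrist","pics/w1.png")
E
```

```text
time: 2.2
position: [0.4504, -0.2352, 0.285]
tool_rot: [0.979, 0.204, 0.0, 0.0]
ft_force: [0.8, -0.8, 0.7]
grip_width: 0.0871
time: 2.6
position: [0.5, -0.152, 0.2947]
tool_rot: [0.979, 0.206, -0.0, 0.0]
ft_force: [-0.2, 0.6, -0.1]
grip_width: 0.0871
t 2.6 tcp [ 0.5    -0.152   0.2947] yawX 23.73 q [-0.51  0.33  1.63 -0.    1.19  0.65] F [-0.2  0.6 -0.1] w 0.0871
```

View pics/w1.png

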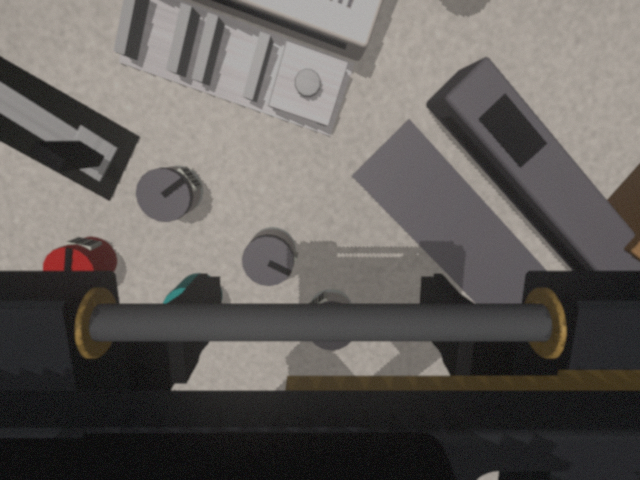

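The wrist view shows jar A's lid at (165,193) with its rib pointing up-right, and jar B's lid at (268,260) with its rib pointing down-right. The strip's near end is around (353,174)–(408,121). The gripper hides everything below row 270. I'll measure the jars and the strip from the top image.

Run:
```python
from h import *
im,K,R,t=shot("top","pics/top1.png")
im=cv2.imread("pics/top0.png")   # arm out of the way
hsv=cv2.cvtColor(im,cv2.COLOR_BGR2HSV); g=cv2.cvtColor(im,cv2.COLOR_BGR2GRAY)
print("strip",im[247,503],"lid",im[284,345],im[296,405],"rib",im[274,356],"matBG",im[258,260])
# strip
v=im[247,503].astype(int)
m=(np.abs(im.astype(int)-v).max(2)<14).astype(np.uint8); m=cv2.morphologyEx(m,cv2.MORPH_OPEN,np.ones((3,3)))
n,l,s,c=cv2.connectedComponentsWithStats(m,connectivity=4); k=l[247,503]; print("area",s[k])
cnt=cv2.findContours((l==k).astype(np.uint8),0,1)[0][0][:,0]
W=p2w(cnt,0,K,R,t)[:,:2]*1000
r=cv2.minAreaRect(W.astype(np.float32)); print("strip rect",r,cv2.boxPoints(r).round(0).tolist())
# jars
for uv in [(351,281),(411,293),(455,314)]:
    x,y=uv; p=im[y-22:y+22,x-22:x+22]
    gg=g[y-22:y+22,x-22:x+22]
    lid=((np.abs(gg.astype(int)-int(np.median(gg[14:30,14:30])))<16)|(gg<45)).astype(np.uint8)
    lid=cv2.morphologyEx(lid,cv2.MORPH_OPEN,np.ones((5,5)))
    n,l,s,c=cv2.connectedComponentsWithStats(lid); k=l[22,22]
    ct=cv2.findContours((l==k).astype(np.uint8),0,1)[0][0]
    e=cv2.minEnclosingCircle(ct); cc=np.array(e[0])+[x-22,y-22]
    rib=np.argwhere(gg<40)[:,::-1]+[x-22,y-22]
    rib=rib[np.hypot(*(rib-cc).T)<11]
    a=p2w(cc,.048,K,R,t)[0]; b=p2w(rib,.048,K,R,t)
    dd=b.mean(0)-a
    print(uv,"lid",cc,e[1],"world",a.round(4),"n",len(rib),"ribyaw",np.degrees(np.arctan2(dd[1],dd[0])),np.hypot(*dd[:2]))
    q=cv2.resize(p,None,fx=6,fy=6,interpolation=cv2.INTER_CUBIC)
    cv2.imwrite(f"pics/j_{x}.png",q)
cv2.imwrite("pics/jars.png",np.hstack([cv2.imread(f"pics/j_{x}.png") for x in(351,411,455)]))
```

```text
strip [79 77 78] lid [85 84 85] [81 79 80] rib [48 48 52] matBG [21 27 28]
area [ 431  204  145   86 5567]
strip rect ((524.7471313476562, -318.86627197265625), (288.97784423828125, 83.71793365478516), 68.71644592285156) [[433.0, -438.0], [511.0, -469.0], [616.0, -199.0], [538.0, -169.0]]
(351, 281) lid [353. 281.] 15.811488151550293 world [ 0.4469 -0.0084  0.048 ] n 26 ribyaw -6.26962917957808 0.012544440642484613
(411, 293) lid [410.5 292.5] 30.405691146850586 world [ 0.4263 -0.1221  0.048 ] n 22 ribyaw -90.13393181856203 0.012471072560269594
(455, 314) lid [454.5 313.5] 30.405691146850586 world [ 0.387  -0.2078  0.048 ] n 29 ribyaw 56.35067624118133 0.00908613915637963
```

View pics/jars.png

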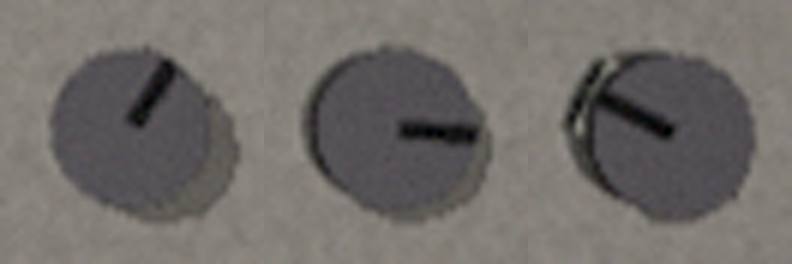

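Run:
```python
from h import *
top=load("top"); w=load("wrist")
def P(uv,z,c): return p2w(uv,z,*c[1:])
o={"A":(329,259,(130,132),(136,124),(170,65)),"B":(389,271,(131,133),(136,130),(212,136)),"C":(433,292,(144,135),(144,132),(72,97))}
for k,(ox,oy,c,a,b) in o.items():
    f=lambda p:(p[0]/6+ox-.4,p[1]/6+oy-.4)
    X=P([f(c),f(a),f(b)],.048,top); d=X[2]-X[1]; y=np.degrees(np.arctan2(d[1],d[0]))
    print(k,X[0].round(4),"ribyaw",y.round(1),"delta to -21.3:",((-21.3-y+180)%360-180).round(1))
print("wrist A",P((165,193),.048,w).round(4),"B",P((268,260),.048,w).round(4),"strip corners",P([(353,174),(408,121)],0,w).round(4))
ra=P([(165,194),(188,173)],.048,w); d=ra[1]-ra[0]; print("A rib w",np.degrees(np.arctan2(d[1],d[0])))
rb=P([(268,263),(290,273)],.048,w); d=rb[1]-rb[0]; print("B rib w",np.degrees(np.arctan2(d[1],d[0])))
s=np.array([.5247,-.3189]);a=np.radians(-21.3);ex=np.array([np.cos(a),np.sin(a)]);ey=np.array([-ex[1],ex[0]])
for v in(-.088,0,.088): print("slot",v,(s+v*ey).round(4), np.degrees(np.arctan2(*(s+v*ey)[::-1])))
```

```text
A [ 0.4476 -0.003   0.048 ] ribyaw -29.2 delta to -21.3: 7.9
B [ 0.4258 -0.1219  0.048 ] ribyaw -93.4 delta to -21.3: 72.1
C [ 0.386  -0.2118  0.048 ] ribyaw 64.9 delta to -21.3: -86.2
wrist A [[ 0.4525 -0.0054  0.048 ]] B [[ 0.4293 -0.1233  0.048 ]] strip corners [[ 0.541  -0.1714  0.    ]
 [ 0.6143 -0.2011  0.    ]]
A rib w -26.245148042680935
B rib w -92.10116038445345
slot -0.088 [ 0.4927 -0.4009] -39.13183930652568
slot 0 [ 0.5247 -0.3189] -31.290224677064977
slot 0.088 [ 0.5567 -0.2369] -23.054087535897423
```

```bash
python3 -m jog '[{"grip":0,"travel":[-2.24,-1.2,-2],"twist":8.24},{"grip":0,"travel":[-2.24,-1.2,-2],"twist":8.24},{"grip":0,"travel":[-2.24,-1.2,-2],"twist":8.24},{"grip":0,"travel":[-2.24,-1.2,-2],"twist":8.24},{"grip":0,"travel":[-2.24,-1.2,-2],"twist":8.24},{"grip":0,"travel":[0,0,-4.7],"twist":0},{"grip":0,"travel":[0,0,-4.7],"twist":0},{"grip":0,"travel":[0,0,0],"twist":0}]'
python3 - <<'E'
from h import *
tcp(); im,K,R,t=shot("top","pics/top2.png"); cv2.imwrite("pics/top2c.png",cv2.resize(im[180:380,230:540],None,fx=2.5,fy=2.5))
E
```

```text
time: 3.5
position: [0.3833, -0.2118, 0.0948]
tool_rot: [0.846, 0.534, -0.002, -0.008]
ft_force: [-0.3, 0.4, 0.7]
grip_width: 0.0872
t 3.5 tcp [ 0.3833 -0.2118  0.0948] yawX 64.49 q [-0.76  0.57  2.01 -0.    0.58 -0.32] F [-0.3  0.4  0.7] w 0.0872
```

View pics/top2c.png

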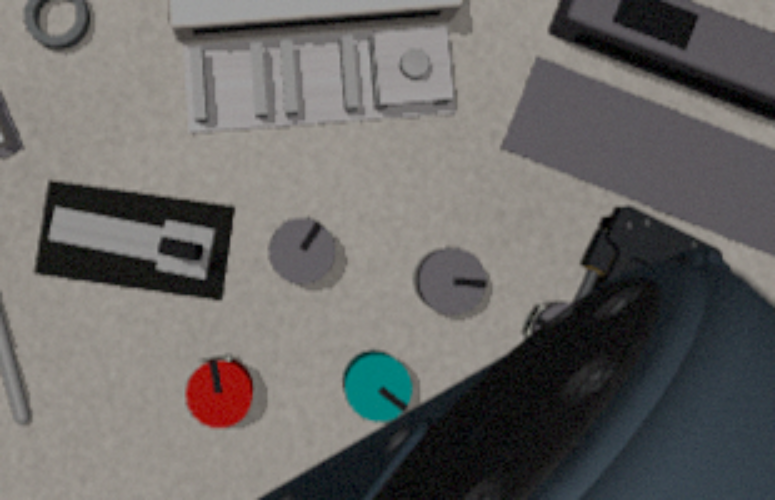

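The crop shows all three jars in their places and the gripper over jar C. Next I'll descend, close and lift.

```bash
python3 -m jog '[{"grip":0,"travel":[0.2,0,-2],"twist":0},{"grip":0,"travel":[0.1,0,-2],"twist":0},{"grip":0,"travel":[0,0,-2.2],"twist":0},{"grip":0,"travel":[0,0,0],"twist":0},{"grip":255,"travel":[0,0,0],"twist":0},{"grip":255,"travel":[0,0,0],"twist":0},{"grip":255,"travel":[0,0,0],"twist":0},{"grip":255,"travel":[0,0,0],"twist":0}]' 20
python3 -m jog '[{"grip":255,"travel":[0,0,0],"twist":0},{"grip":255,"travel":[0,0,0],"twist":0},{"grip":255,"travel":[0,0,2],"twist":0},{"grip":255,"travel":[0,0,3],"twist":0},{"grip":255,"travel":[0,0,3],"twist":0}]' 20
python3 -c "from h import *;tcp()"
```

```text
time: 4.35
position: [0.3911, -0.2134, 0.0396]
tool_rot: [0.845, 0.535, 0.0, 0.001]
ft_force: [-0.4, 0.3, -0.5]
grip_width: 0.0626
time: 4.85
position: [0.3902, -0.2125, 0.1188]
tool_rot: [0.845, 0.535, -0.0, -0.001]
ft_force: [0.0, -0.0, -1.0]
grip_width: 0.0513
t 4.85 tcp [ 0.3902 -0.2125  0.1188] yawX 64.73 q [-0.75  0.52  1.99  0.    0.64 -0.31] F [ 0. -0. -1.] w 0.0513
```

```bash
python3 -m jog '[{"grip":255,"travel":[0.93,-1.715,0],"twist":-7.82},{"grip":255,"travel":[0.93,-1.715,0],"twist":-7.82},{"grip":255,"travel":[0.93,-1.715,0],"twist":-7.82},{"grip":255,"travel":[0.93,-1.715,0],"twist":-7.82},{"grip":255,"travel":[0.93,-1.715,0],"twist":-7.82},{"grip":255,"travel":[0.93,-1.715,0],"twist":-7.82},{"grip":255,"travel":[0.93,-1.715,0],"twist":-7.82},{"grip":255,"travel":[0.93,-1.715,0],"twist":-7.82}]'
python3 -m jog '[{"grip":255,"travel":[0.93,-1.715,0],"twist":-7.82},{"grip":255,"travel":[0.93,-1.715,0],"twist":-7.82},{"grip":255,"travel":[0.93,-1.715,0],"twist":-7.82},{"grip":255,"travel":[0,0,-3],"twist":0},{"grip":255,"travel":[0,0,-3],"twist":0},{"grip":255,"travel":[0,0,0],"twist":0},{"grip":255,"travel":[0,0,0],"twist":0}]'
python3 -c "from h import *;tcp()"
```

```text
time: 5.65
position: [0.465, -0.3504, 0.1179]
tool_rot: [1.0, 0.016, -0.0, -0.001]
ft_force: [0.5, 0.3, -1.8]
grip_width: 0.0518
time: 6.35
position: [0.4924, -0.4009, 0.0577]
tool_rot: [0.983, -0.185, -0.001, -0.001]
ft_force: [0.1, -0.1, -0.9]
grip_width: 0.0517
t 6.35 tcp [ 0.4924 -0.4009  0.0577] yawX -21.28 q [-0.86  0.78  1.53  0.    0.83  1.08] F [ 0.1 -0.1 -0.9] w 0.0517
```

```bash
python3 -m jog '[{"grip":255,"travel":[0,0,-1],"twist":0},{"grip":255,"travel":[0,0,-0.6],"twist":0},{"grip":255,"travel":[0,0,-0.15],"twist":0},{"grip":255,"travel":[0,0,0],"twist":0},{"grip":40,"travel":[0,0,0],"twist":0},{"grip":40,"travel":[0,0,0],"twist":0},{"grip":40,"travel":[0,0,0],"twist":0},{"grip":40,"travel":[0,0,0],"twist":0}]'
python3 -c "from h import *;tcp()"
python3 -m jog '[{"grip":40,"travel":[0,0,2],"twist":0},{"grip":40,"travel":[0,0,4],"twist":0},{"grip":0,"travel":[-0.5,2.14,2],"twist":8.3},{"grip":0,"travel":[-0.5,2.14,2],"twist":8.3},{"grip":0,"travel":[-0.5,2.14,0],"twist":8.3},{"grip":0,"travel":[-0.5,2.14,0],"twist":8.3},{"grip":0,"travel":[-0.5,2.14,0],"twist":8.3},{"grip":0,"travel":[-0.5,2.14,0],"twist":8.3}]'
python3 -m jog '[{"grip":0,"travel":[-0.5,2.14,0],"twist":8.3},{"grip":0,"travel":[-0.5,2.14,0],"twist":8.3},{"grip":0,"travel":[-0.5,2.14,0],"twist":8.3},{"grip":0,"travel":[-0.5,2.14,0],"twist":8.3},{"grip":0,"travel":[-0.5,2.14,0],"twist":8.3},{"grip":0,"travel":[-0.5,2.14,0],"twist":8.3},{"grip":0,"travel":[-0.5,2.14,0],"twist":8.3},{"grip":0,"travel":[0,0,0],"twist":0}]'
python3 - <<'E'
from h import *
tcp(); im,K,R,t=shot("top","pics/top3.png"); cv2.imwrite("pics/top3c.png",cv2.resize(im[180:380,330:640],None,fx=2.5,fy=2.5))
E
```

```text
time: 7.15
position: [0.4931, -0.4018, 0.0414]
tool_rot: [0.983, -0.185, 0.0, 0.0]
ft_force: [-0.2, 0.3, 0.3]
grip_width: 0.0711
t 7.15 tcp [ 0.4931 -0.4018  0.0414] yawX -21.28 q [-0.86  0.81  1.54  0.    0.8   1.08] F [-0.2  0.3  0.3] w 0.0711
time: 7.95
position: [0.4627, -0.2725, 0.1414]
tool_rot: [0.968, 0.249, 0.0, 0.0]
ft_force: [1.1, -0.3, -0.3]
grip_width: 0.0867
time: 8.75
position: [0.4261, -0.1208, 0.1411]
tool_rot: [0.727, 0.687, -0.0, -0.002]
ft_force: [0.1, -0.2, 0.1]
grip_width: 0.087
t 8.75 tcp [ 0.4261 -0.1208  0.1411] yawX 86.8 q [-0.53  0.47  1.98  0.    0.7  -0.47] F [ 0.1 -0.2  0.1] w 0.087
```

View pics/top3c.png

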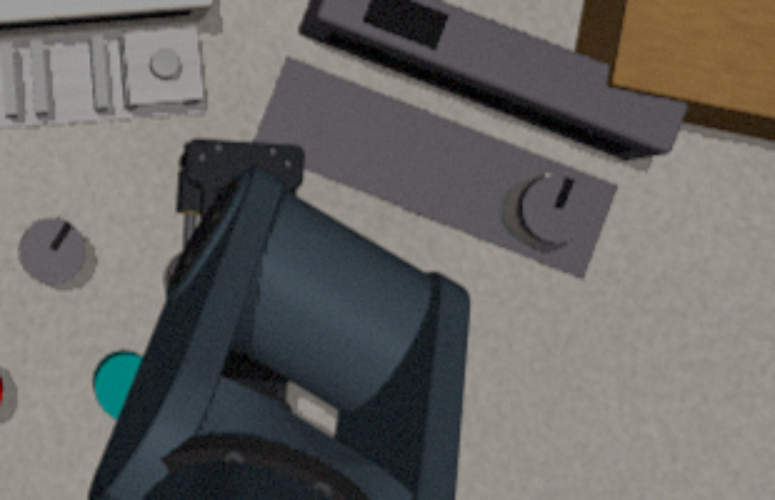

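Jar C stands on the strip with its rib toward the scanner, running from (557,207) to (568,180). Now jar B.

```bash
python3 -m jog '[{"grip":0,"travel":[0.05,-0.1,-3],"twist":0},{"grip":0,"travel":[0,0,-3],"twist":0},{"grip":0,"travel":[0,0,-3],"twist":0},{"grip":0,"travel":[0,0,-1.2],"twist":0},{"grip":0,"travel":[0,0,0],"twist":0},{"grip":255,"travel":[0,0,0],"twist":0},{"grip":255,"travel":[0,0,0],"twist":0},{"grip":255,"travel":[0,0,0],"twist":0}]' 20
python3 -m jog '[{"grip":255,"travel":[0,0,0],"twist":0},{"grip":255,"travel":[0,0,0],"twist":0},{"grip":255,"travel":[0,0,0],"twist":0},{"grip":255,"travel":[0,0,0],"twist":0}]'
python3 -c "from h import *;tcp()"
```

```text
time: 9.6
position: [0.4291, -0.125, 0.0399]
tool_rot: [0.728, 0.686, 0.0, 0.001]
ft_force: [0.3, -0.2, -0.5]
grip_width: 0.0703
time: 10.0
position: [0.4287, -0.1245, 0.0395]
tool_rot: [0.728, 0.686, 0.0, 0.0]
ft_force: [-0.1, -0.8, 6.0]
grip_width: 0.0517
t 10.0 tcp [ 0.4287 -0.1245  0.0395] yawX 86.62 q [-0.53  0.69  2.03  0.    0.42 -0.47] F [-0.1 -0.8  6. ] w 0.0517
```

```bash
python3 -m jog '[{"grip":255,"travel":[0,0,3],"twist":0},{"grip":255,"travel":[0,0,4],"twist":0},{"grip":255,"travel":[1.067,-2.16,0],"twist":8.01},{"grip":255,"travel":[1.067,-2.16,0],"twist":8.01},{"grip":255,"travel":[1.067,-2.16,0],"twist":8.01},{"grip":255,"travel":[1.067,-2.16,0],"twist":8.01},{"grip":255,"travel":[1.067,-2.16,0],"twist":8.01},{"grip":255,"travel":[1.067,-2.16,0],"twist":8.01}]'
python3 -m jog '[{"grip":255,"travel":[1.067,-2.16,0],"twist":8.01},{"grip":255,"travel":[1.067,-2.16,0],"twist":8.01},{"grip":255,"travel":[1.067,-2.16,0],"twist":8.01},{"grip":255,"travel":[0,0,-3],"twist":0},{"grip":255,"travel":[0,0,-2],"twist":0},{"grip":255,"travel":[0,0,0],"twist":0},{"grip":255,"travel":[0,0,0],"twist":0}]'
python3 -c "from h import *;tcp()"
```

```text
time: 10.8
position: [0.4923, -0.2545, 0.1086]
tool_rot: [0.383, 0.924, 0.0, -0.001]
ft_force: [0.7, 0.6, -1.6]
grip_width: 0.0514
time: 11.5
position: [0.524, -0.3183, 0.0585]
tool_rot: [0.185, 0.983, 0.0, -0.001]
ft_force: [0.9, -0.9, -0.8]
grip_width: 0.0518
t 11.5 tcp [ 0.524  -0.3183  0.0585] yawX 158.71 q [-0.73  0.76  1.59  0.    0.79 -1.93] F [ 0.9 -0.9 -0.8] w 0.0518
```

```bash
python3 -m jog '[{"grip":255,"travel":[0,0,-1],"twist":0},{"grip":255,"travel":[0,0,-0.6],"twist":0},{"grip":255,"travel":[0,0,-0.25],"twist":0},{"grip":255,"travel":[0,0,0],"twist":0},{"grip":40,"travel":[0,0,0],"twist":0},{"grip":40,"travel":[0,0,0],"twist":0},{"grip":40,"travel":[0,0,0],"twist":0},{"grip":40,"travel":[0,0,0],"twist":0}]'
python3 -m jog '[{"grip":40,"travel":[0,0,2],"twist":0},{"grip":40,"travel":[0,0,4],"twist":0},{"grip":40,"travel":[-0.925,3.925,2],"twist":-0.8},{"grip":0,"travel":[-0.925,3.925,2],"twist":-0.8},{"grip":0,"travel":[-0.925,3.925,0],"twist":-0.8},{"grip":0,"travel":[-0.925,3.925,0],"twist":-0.8},{"grip":0,"travel":[-0.925,3.925,0],"twist":-0.8},{"grip":0,"travel":[-0.925,3.925,0],"twist":-0.8}]'
python3 -m jog '[{"grip":0,"travel":[-0.925,3.925,0],"twist":-0.8},{"grip":0,"travel":[-0.925,3.925,0],"twist":-0.8},{"grip":0,"travel":[0,0,0],"twist":0},{"grip":0,"travel":[0,0,0],"twist":0}]'
python3 - <<'E'
from h import *
tcp(); im,K,R,t=shot("top","pics/top4.png"); cv2.imwrite("pics/top4c.png",cv2.resize(im[180:380,330:640],None,fx=2.5,fy=2.5))
im,K,R,t=shot("scene","pics/sc4.png"); cv2.imwrite("pics/sc4c.png",cv2.resize(im[130:330,180:440],None,fx=2.5,fy=2.5))
a=cv2.imread("pics/top4c.png");b=cv2.imread("pics/sc4c.png")
cv2.imwrite("pics/m4.png",cv2.resize(np.hstack([a,b]),(800,282)))
E
```

```text
time: 12.3
position: [0.5246, -0.319, 0.0409]
tool_rot: [0.185, 0.983, -0.0, 0.0]
ft_force: [-0.4, 0.1, 0.5]
grip_width: 0.0715
time: 13.1
position: [0.4685, -0.082, 0.141]
tool_rot: [0.226, 0.974, -0.0, 0.001]
ft_force: [0.3, 0.2, -0.3]
grip_width: 0.0867
time: 13.5
position: [0.4507, -0.0042, 0.1409]
tool_rot: [0.238, 0.971, -0.0, 0.001]
ft_force: [1.2, -1.2, 0.3]
grip_width: 0.0868
t 13.5 tcp [ 0.4507 -0.0042  0.1409] yawX 152.46 q [-0.26  0.48  1.96 -0.    0.7  -1.35] F [ 1.2 -1.2  0.3] w 0.0868
```

View pics/m4.png

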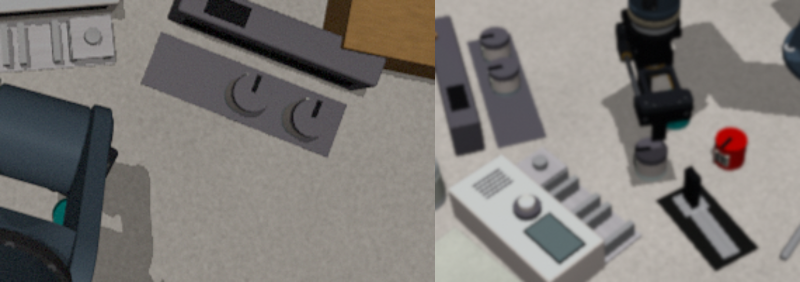

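Jars B and C both stand on the strip with their ribs toward the scanner, and the gripper is over jar A. I'll grasp it now.

```bash
python3 -m jog '[{"grip":20,"travel":[0,0,-3],"twist":0},{"grip":20,"travel":[0,0,-3],"twist":0},{"grip":20,"travel":[0,0,-3],"twist":0},{"grip":20,"travel":[0,0,-1.2],"twist":0},{"grip":20,"travel":[0,0,0],"twist":0},{"grip":255,"travel":[0,0,0],"twist":0},{"grip":255,"travel":[0,0,0],"twist":0},{"grip":255,"travel":[0,0,0],"twist":0}]' 20
python3 -m jog '[{"grip":255,"travel":[0,0,0],"twist":0},{"grip":255,"travel":[0,0,0],"twist":0},{"grip":255,"travel":[0,0,0],"twist":0},{"grip":255,"travel":[0,0,3],"twist":0},{"grip":255,"travel":[0,0,4],"twist":0},{"grip":255,"travel":[0,0,0],"twist":0}]'
python3 -c "from h import *;tcp()"
```

```text
time: 14.4
position: [0.4512, -0.0053, 0.0394]
tool_rot: [0.24, 0.971, -0.0, 0.001]
ft_force: [-0.2, -0.3, 0.2]
grip_width: 0.0639
time: 15.0
position: [0.4527, -0.0052, 0.1118]
tool_rot: [0.239, 0.971, -0.0, 0.004]
ft_force: [-0.0, -0.9, -0.4]
grip_width: 0.0517
t 15.0 tcp [ 0.4527 -0.0052  0.1118] yawX 152.34 q [-0.26  0.54  1.98  0.    0.62 -1.35] F [-0.  -0.9 -0.4] w 0.0517
```

```bash
python3 -m jog '[{"grip":255,"travel":[1.51,-3.317,0],"twist":0.91},{"grip":255,"travel":[1.51,-3.317,0],"twist":0.91},{"grip":255,"travel":[1.51,-3.317,0],"twist":0.91},{"grip":255,"travel":[1.51,-3.317,0],"twist":0.91},{"grip":255,"travel":[1.51,-3.317,0],"twist":0.91},{"grip":255,"travel":[1.51,-3.317,0],"twist":0.91},{"grip":255,"travel":[1.51,-3.317,0],"twist":0.91},{"grip":255,"travel":[0,0,0],"twist":0}]'
python3 -m jog '[{"grip":255,"travel":[0,0,-3],"twist":0},{"grip":255,"travel":[0,0,-2],"twist":0},{"grip":255,"travel":[0,0,-1],"twist":0},{"grip":255,"travel":[0,0,-0.6],"twist":0},{"grip":255,"travel":[0,0,0],"twist":0},{"grip":255,"travel":[0,0,0],"twist":0}]'
python3 -c "from h import *;tcp()"
```

```text
time: 15.8
position: [0.5589, -0.2423, 0.1078]
tool_rot: [0.187, 0.982, -0.002, 0.003]
ft_force: [-0.5, 0.0, -0.9]
grip_width: 0.0517
time: 16.4
position: [0.5566, -0.237, 0.0431]
tool_rot: [0.185, 0.983, -0.0, 0.0]
ft_force: [0.6, -1.0, -1.2]
grip_width: 0.0513
t 16.4 tcp [ 0.5566 -0.237   0.0431] yawX 158.69 q [-0.59  0.78  1.62  0.    0.74 -1.79] F [ 0.6 -1.  -1.2] w 0.0513
```

```bash
python3 -m jog '[{"grip":255,"travel":[0,0,-0.25],"twist":0},{"grip":255,"travel":[0,0,0],"twist":0},{"grip":40,"travel":[0,0,0],"twist":0},{"grip":40,"travel":[0,0,0],"twist":0},{"grip":40,"travel":[0,0,0],"twist":0},{"grip":40,"travel":[0,0,0],"twist":0},{"grip":40,"travel":[0,0,3],"twist":0},{"grip":40,"travel":[0,0,4],"twist":0}]'
python3 -m jog '[{"grip":40,"travel":[-0.97,3.17,1.5],"twist":-8.07},{"grip":40,"travel":[-0.97,3.17,1.5],"twist":-8.07},{"grip":40,"travel":[-0.97,3.17,1.5],"twist":-8.07},{"grip":40,"travel":[-0.97,3.17,1.5],"twist":-8.07},{"grip":40,"travel":[-0.97,3.17,1.5],"twist":-8.07},{"grip":40,"travel":[-0.97,3.17,1.5],"twist":-8.07},{"grip":40,"travel":[-0.97,3.17,1.5],"twist":-8.07},{"grip":40,"travel":[-0.97,3.17,1.5],"twist":-8.07}]'
python3 -m jog '[{"grip":0,"travel":[-0.97,3.17,1.5],"twist":-8.07},{"grip":0,"travel":[-0.97,3.17,1.5],"twist":-8.07},{"grip":0,"travel":[0,0,0],"twist":0},{"grip":0,"travel":[0,0,0],"twist":0},{"grip":0,"travel":[0,0,0],"twist":0}]'
python3 - <<'E'
from h import *
tcp(); im,*_=shot("top","pics/top5.png"); w,*_=shot("wrist","pics/w5.png")
cv2.imwrite("pics/m5.png",np.vstack([w[:290],cv2.resize(im[160:380,380:620],(320,290))[:, :].repeat(1,0) if 0 else cv2.copyMakeBorder(cv2.resize(im[180:300,420:620],(500,300)),0,0,0,140,0)]))
E
```

```text
time: 17.2
position: [0.5545, -0.2361, 0.1086]
tool_rot: [0.185, 0.983, 0.001, -0.003]
ft_force: [-0.3, 0.1, -1.3]
grip_width: 0.0734
time: 18.0
position: [0.4779, 0.0178, 0.2308]
tool_rot: [0.683, 0.73, 0.0, 0.0]
ft_force: [0.6, 0.0, -0.4]
grip_width: 0.0738
time: 18.5
position: [0.4593, 0.0793, 0.2597]
tool_rot: [0.777, 0.629, -0.0, 0.0]
ft_force: [0.1, 0.6, 0.2]
grip_width: 0.0866
t 18.5 tcp [0.4593 0.0793 0.2597] yawX 78.02 q [-0.07  0.29  1.8  -0.    1.05  0.14] F [0.1 0.6 0.2] w 0.0866
```

View pics/m5.png

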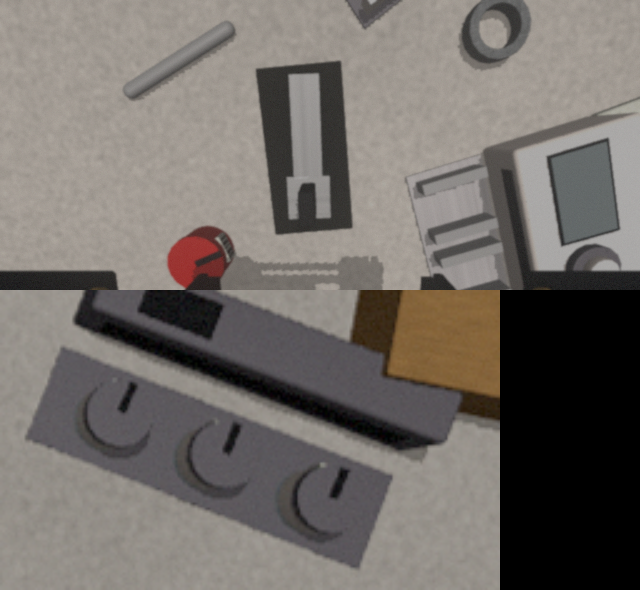

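The top crop shows all three jars inside the strip with their ribs toward the block. In the wrist view the lifter's blade tip is at (289–320,74), and the foot runs from (286,177) to (331,218). Next I'll measure the lifter, and take the reader and rack from the clear top image.

Run:
```python
from h import *
w=load("wrist"); im=w[0]; g=cv2.cvtColor(im,cv2.COLOR_BGR2GRAY)
roi=np.zeros_like(g); roi[66:232,262:348]=1
m=((g>80)&(roi>0)).astype(np.uint8); m=cv2.morphologyEx(m,cv2.MORPH_OPEN,np.ones((3,3)))
n,l,s,c=cv2.connectedComponentsWithStats(m); k=l[120,305]; m=(l==k).astype(np.uint8); print(s[k])
# blade centre per row
pts=[]; 
for r in range(84,168,4):
    x=np.flatnonzero(m[r]); pts.append(((x[0]+x[-1])/2,r,x[-1]-x[0]+1))
pts=np.array(pts); P=p2w(pts[:,:2],.007,*w[1:])
vx,vy,x0,y0=cv2.fitLine(P[:,:2].astype(np.float32),cv2.DIST_HUBER,0,1e-4,1e-4).ravel()
if vy<0: vx,vy=-vx,-vy
yaw=np.degrees(np.arctan2(vy,vx)); print("blade yaw",yaw,"widths",pts[::5,2])
col=int(pts[:3,0].mean()); r0=np.flatnonzero(m[:,col])[0]
tip=p2w([(col,r0-.5)],.007,*w[1:])[0]; print("tip",tip)
cf=np.argwhere(m)[:,::-1]; cf=cf[cf[:,1]>176]; W=p2w(cf,.007,*w[1:])[:,:2]*1000
r=cv2.minAreaRect(W.astype(np.float32)); print("foot",r)
u=np.array([vx,vy]); tl=(tip[:2]-[x0,y0])@u*u+[x0,y0]; print("handle from tip",tl-.115*u)
f=np.array(r[0])/1000; print("handle from foot, on line",((f-[x0,y0])@u)*u+[x0,y0])
# mat
mm=((g<60)&(roi>0)).astype(np.uint8)
```

```text
[ 286   73   45  147 4433]
blade yaw 79.78702 widths [32. 31. 30. 30. 29.]
tip [0.46925744 0.20731376 0.007     ]
foot ((449.0569763183594, 92.77729797363281), (42.28292465209961, 43.092613220214844), 79.66766357421875)
handle from tip [0.44916485 0.09408223]
handle from foot, on line [0.44893375 0.0927995 ]
```

Run:
```python
from h import *
im=cv2.imread("pics/top0.png")
a=cv2.resize(im[120:240,285:425],None,fx=5,fy=5,interpolation=cv2.INTER_CUBIC)
cv2.imwrite("pics/reader.png",a)
```

```text
(no output)
```

View pics/reader.png

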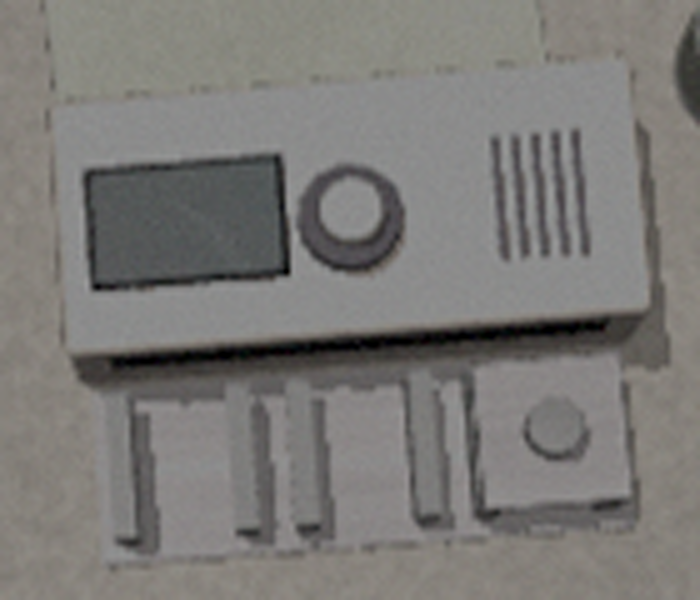

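The lifter handle is at (0.449,0.093), yaw 79.8°, and the tip and foot estimates agree to 1 mm. The reader crop shows berth1 (rails x≈297–441) and berth2 (x≈117–262) free, the control plate at (555,430) in berth0 and the button at (352,205). Now wrist looks at the rack and the reader.

```bash
python3 -m jog '[{"grip":0,"travel":[0,3.2,-0.5],"twist":-7.86},{"grip":0,"travel":[0,3.2,-0.5],"twist":-7.86},{"grip":0,"travel":[0,3.2,-0.5],"twist":-7.86},{"grip":0,"travel":[0,3.2,-0.5],"twist":-7.86},{"grip":0,"travel":[0,3.2,-0.5],"twist":-7.86},{"grip":0,"travel":[0,3.2,-0.5],"twist":-7.86},{"grip":0,"travel":[0,3.2,-0.5],"twist":-7.86},{"grip":0,"travel":[0,0,0],"twist":0}]'
python3 -m jog '[{"grip":0,"travel":[0,0,0],"twist":0},{"grip":0,"travel":[0,0,0],"twist":0},{"grip":0,"travel":[0,0,0],"twist":0}]'
python3 - <<'E'
from h import *
import shutil
tcp(); shot("wrist","pics/w6.png"); shutil.copy("last_wrist.npz","rack.npz")
E
python3 -m jog '[{"grip":0,"travel":[0.8,-3.93,0],"twist":-2.4},{"grip":0,"travel":[0.8,-3.93,0],"twist":-2.4},{"grip":0,"travel":[0.8,-3.93,0],"twist":-2.4},{"grip":0,"travel":[0.8,-3.93,0],"twist":-2.4},{"grip":0,"travel":[0.8,-3.93,0],"twist":-2.4},{"grip":0,"travel":[0.8,-3.93,0],"twist":-2.4},{"grip":0,"travel":[0.8,-3.93,0],"twist":-2.4},{"grip":0,"travel":[0.8,-3.93,0],"twist":-2.4}]'
python3 -m jog '[{"grip":0,"travel":[0,0,0],"twist":0},{"grip":0,"travel":[0,0,0],"twist":0},{"grip":0,"travel":[0,0,0],"twist":0}]'
python3 - <<'E'
from h import *
import shutil
tcp(); a,*_=shot("wrist","pics/w7.png"); shutil.copy("last_wrist.npz","reader.npz")
b=cv2.imread("pics/w6.png"); cv2.imwrite("pics/m7.png",np.vstack([b[:290],a[:290]]))
E
```

```text
time: 19.4
position: [0.4594, 0.3062, 0.2236]
tool_rot: [0.98, 0.199, -0.0, -0.0]
ft_force: [-0.2, -0.0, 0.1]
grip_width: 0.0872
time: 19.7
position: [0.4594, 0.3027, 0.225]
tool_rot: [0.98, 0.198, -0.0, 0.0]
ft_force: [0.8, -0.1, -0.1]
grip_width: 0.0874
t 19.7 tcp [0.4594 0.3027 0.225 ] yawX 22.89 q [ 0.38  0.45  1.64 -0.    1.05  1.55] F [ 0.8 -0.1 -0.1] w 0.0874
time: 20.55
position: [0.5231, -0.0128, 0.2255]
tool_rot: [1.0, 0.031, 0.0, 0.0]
ft_force: [-0.1, 0.9, 1.0]
grip_width: 0.0868
time: 20.85
position: [0.5224, -0.0099, 0.225]
tool_rot: [0.999, 0.033, -0.0, -0.0]
ft_force: [0.0, 0.0, 0.2]
grip_width: 0.0871
t 20.85 tcp [ 0.5224 -0.0099  0.225 ] yawX 3.77 q [-0.23  0.42  1.71  0.    1.02  1.27] F [0.  0.  0.2] w 0.0871
```

View pics/m7.png

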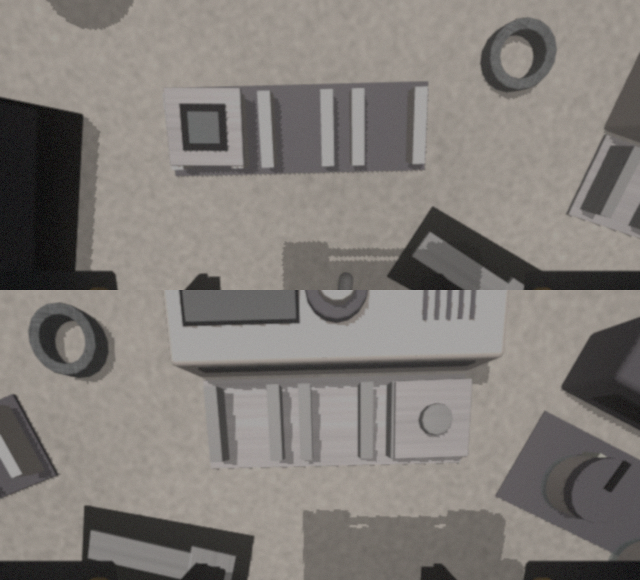

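```bash
cat > fit.py <<'E'
from h import *
from scipy.optimize import minimize
def ld(f): d=np.load(f); return d["im"],d["K"],d["R"],d["t"]
def rect(cx,cy,w,h,n=25):
    s=np.linspace(-.5,.5,n); return np.r_[np.c_[cx+s*w,np.full(n,cy+h/2)],np.c_[cx+s*w,np.full(n,cy-h/2)],np.c_[np.full(n,cx+w/2),cy+s*h],np.c_[np.full(n,cx-w/2),cy+s*h]]
def fit(c,shapes,z,p0,gray=None,sig=1.0):
    g=cv2.GaussianBlur(cv2.cvtColor(c[0],cv2.COLOR_BGR2GRAY).astype(np.float32),(0,0),sig)
    gm=np.hypot(cv2.Sobel(g,5,1,0),cv2.Sobel(g,5,0,1))
    L=np.vstack(shapes)
    def world(p):
        a=p[2]; R2=np.array([[np.cos(a),-np.sin(a)],[np.sin(a),np.cos(a)]]); return np.c_[L@R2.T+p[:2],np.full(len(L),z)]
    def cost(p):
        uv=w2p(world(p),*c[1:]).astype(np.float32); return -cv2.remap(gm,uv[:,0].copy(),uv[:,1].copy(),cv2.INTER_LINEAR).mean()
    best=min((minimize(cost,np.array(p0)+d,method="Nelder-Mead",options=dict(initial_simplex=np.array(p0)+d+np.array([[0,0,0],[.003,0,0],[0,.003,0],[0,0,.03]]))) for d in ([0,0,0],[.003,0,0],[-.003,0,0],[0,.003,0],[0,-.003,0],[0,0,.03],[0,0,-.03])),key=lambda r:r.fun)
    return best.x,best.fun,w2p(world(best.x),*c[1:])
def rails(ys): return [rect(0,y+s*.025,.06,.01) for y in ys for s in(-1,1)]
E
python3 - <<'E'
from fit import *
rk=ld("rack.npz"); g=cv2.cvtColor(rk[0],cv2.COLOR_BGR2GRAY)
# rack: centre of middle berth from rails
for x in(265,327,358,420): print(g[130,x-14:x+15:2])
cm=p2w([(296,130)],.032,*rk[1:])[0]
p,f,uv=fit(rk,rails([0,-.075]),.032,[cm[0],cm[1],np.radians(23)]); print("rack",p[:2].round(4),np.degrees(p[2]).round(2),f)
hc=p2w([(205,127)],.038,*rk[1:])[0]
h,f,uh=fit(rk,[rect(0,0,.06,.06)],.038,[hc[0],hc[1],np.radians(23)]); print("holder",h[:2].round(4),np.degrees(h[2]).round(2),f)
e=np.array([np.cos(p[2]),np.sin(p[2])]);n=np.array([-e[1],e[0]]); b=p[:2]+.075*n; d=h[:2]-b; print("left berth",b.round(4),"holder offset in berth",d@e,d@n)
a=rk[0].copy()
for q in np.r_[uv,uh]: cv2.circle(a,tuple(int(round(v*1)) for v in q),0,(0,0,255),-1)
rd=ld("reader.npz"); cm=p2w([(337,132)],.032,*rd[1:])[0]
p,f,uv=fit(rd,rails([0,.075]),.032,[cm[0],cm[1],np.radians(3.8)]); print("reader b1",p[:2].round(4),np.degrees(p[2]).round(2),f)
cc=p2w([(430,128)],.038,*rd[1:])[0]
h,f2,uh=fit(rd,[rect(0,0,.06,.06)],.038,[cc[0],cc[1],np.radians(3.8)]); print("control",h[:2].round(4),np.degrees(h[2]).round(2))
e=np.array([np.cos(p[2]),np.sin(p[2])]);n=np.array([-e[1],e[0]]); d=h[:2]-(p[:2]-.075*n); print("control offs",d@e,d@n)
b=rd[0].copy()
for q in np.r_[uv,uh]: cv2.circle(b,tuple(int(round(v)) for v in q),0,(0,0,255),-1)
cv2.imwrite("pics/fit.png",cv2.resize(np.vstack([a[70:190,150:450],b[70:190,190:490]]),None,fx=2.5,fy=2.5,interpolation=cv2.INTER_NEAREST))
E
```

```text
[ 72  71  76  91 134 165 164 160 162 161 138  76  76  74  76]
[ 98 100 102 102 144 163 162 163 162 160 132  75  83  96  99]
[ 98  96  95  88 135 163 165 161 161 160 124  84  95  99 100]
[ 89  86  86  91 151 163 163 162 164 160 140 144 148 140 141]
rack [0.5201 0.3511] 24.23 -140.3937530517578
holder [0.4922 0.4188] 22.34 -82.68024444580078
left berth [0.4893 0.4195] holder offset in berth 0.0023856136970115045 -0.001802069018865149
reader b1 [ 0.595 -0.016] 5.14 -61.686580657958984
control [ 0.6012 -0.0857] 5.77
control offs -4.426112070362195e-05 0.004992594718661937
```

View pics/fit.png

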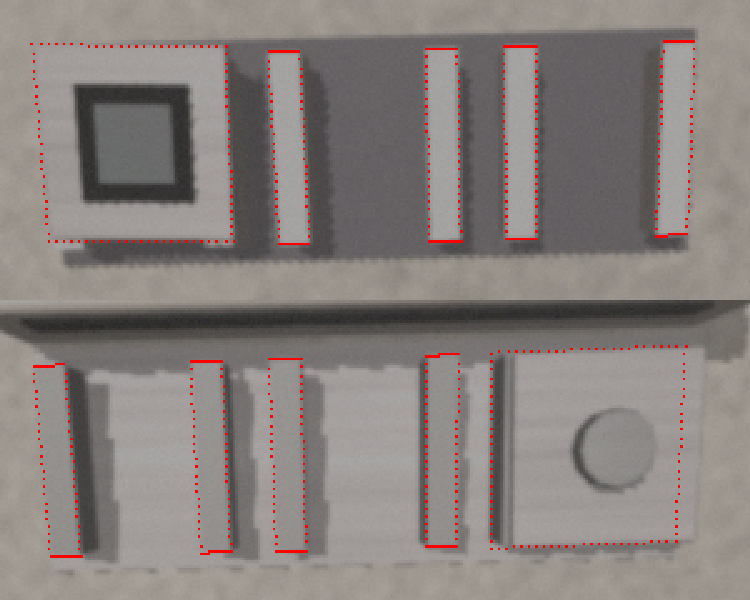

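The rail outlines in the fit image lie on the rails for both rack and reader. The control fit is off, but I don't need it. The reader's berth1 is at (0.595,−0.016), yaw 5.1°. The holder is at (0.492,0.419), yaw 22.3°. I'll use berth1 and go to the lifter.

```bash
python3 -m jog '[{"grip":0,"travel":[-0.816,1.147,-1],"twist":8.45},{"grip":0,"travel":[-0.816,1.147,-1],"twist":8.45},{"grip":0,"travel":[-0.816,1.147,-1],"twist":8.45},{"grip":0,"travel":[-0.816,1.147,-1],"twist":8.45},{"grip":0,"travel":[-0.816,1.147,-1],"twist":8.45},{"grip":0,"travel":[-0.816,1.147,-1],"twist":8.45},{"grip":0,"travel":[-0.816,1.147,-1],"twist":8.45},{"grip":0,"travel":[-0.816,1.147,-1],"twist":8.45}]'
python3 -m jog '[{"grip":0,"travel":[-0.816,1.147,-1],"twist":8.43},{"grip":0,"travel":[0,0,0],"twist":0},{"grip":0,"travel":[0,0,0],"twist":0},{"grip":0,"travel":[0,0,0],"twist":0}]'
python3 - <<'E'
from h import *
tcp(); w=shot("wrist","pics/w8.png"); top=shot("top","pics/top8.png")
u=np.radians(79.8); d=np.array([np.cos(u),np.sin(u)]);n=np.array([-d[1],d[0]]);h=np.array([.4490,.0933])
X=np.array([[*(h+a*d+b*n),.007] for a,b in((.115,.014),(.115,-.014),(.021,.021),(.021,-.021))]); print(w2p(X,*w[1:]).round(0).tolist())
g=cv2.cvtColor(w[0],cv2.COLOR_BGR2GRAY)
for r in range(30,140,15):
    x=np.flatnonzero(g[r,230:420]>80)+230
    print(r,x[:3],x[-3:]) if 0 else None
a=w[0].copy()
for p in w2p(X,*w[1:]): cv2.circle(a,tuple(int(v) for v in p),2,(0,0,255),-1)
cv2.imwrite("pics/w8o.png",a[:300,150:490])
E
```

```text
time: 21.7
position: [0.457, 0.0832, 0.1449]
tool_rot: [0.81, 0.587, 0.0, -0.0]
ft_force: [0.4, 0.4, 0.1]
grip_width: 0.0869
time: 22.1
position: [0.4507, 0.0929, 0.1356]
tool_rot: [0.768, 0.641, 0.001, 0.001]
ft_force: [0.1, 0.2, 0.5]
grip_width: 0.0873
t 22.1 tcp [0.4507 0.0929 0.1356] yawX 79.71 q [-0.04  0.5   1.94 -0.    0.7   0.14] F [0.1 0.2 0.5] w 0.0873
[[296.0, 62.0], [340.0, 62.0], [288.0, 210.0], [349.0, 210.0]]
```

View pics/w8o.png

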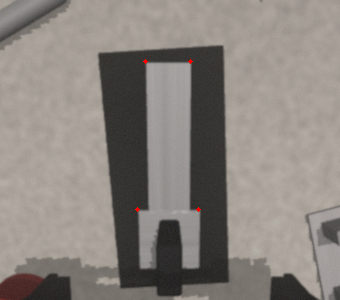

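The projected lifter corners land exactly on the blade and foot, so I'll descend and grip the handle.

```bash
python3 -m jog '[{"grip":0,"travel":[-0.05,0,-3],"twist":0},{"grip":0,"travel":[0,0,-3],"twist":0},{"grip":0,"travel":[0,0,-2.4],"twist":0},{"grip":0,"travel":[0,0,0],"twist":0},{"grip":0,"travel":[0,0,0],"twist":0},{"grip":255,"travel":[0,0,0],"twist":0},{"grip":255,"travel":[0,0,0],"twist":0},{"grip":255,"travel":[0,0,0],"twist":0}]' 15
python3 -m jog '[{"grip":255,"travel":[0,0,0],"twist":0},{"grip":255,"travel":[0,0,0],"twist":0},{"grip":255,"travel":[0,0,0],"twist":0},{"grip":255,"travel":[0,0,0],"twist":0},{"grip":255,"travel":[0,0,0],"twist":0},{"grip":255,"travel":[0,0,0],"twist":0},{"grip":255,"travel":[0,0,0],"twist":0},{"grip":255,"travel":[0,0,0],"twist":0}]' 50
python3 -c "from h import *;tcp()"
```

```text
time: 23.0
position: [0.4499, 0.0928, 0.0521]
tool_rot: [0.767, 0.641, 0.001, 0.001]
ft_force: [-0.2, -0.1, 0.1]
grip_width: 0.0705
time: 23.8
position: [0.4493, 0.0928, 0.051]
tool_rot: [0.767, 0.641, 0.0, 0.0]
ft_force: [-0.6, 0.2, -1.1]
grip_width: 0.0137
t 23.8 tcp [0.4493 0.0928 0.051 ] yawX 79.78 q [-0.04  0.67  1.99 -0.    0.48  0.14] F [-0.6  0.2 -1.1] w 0.0137
```

```bash
python3 -m jog '[{"grip":255,"travel":[0,0,1],"twist":0},{"grip":255,"travel":[0,0,2],"twist":0},{"grip":255,"travel":[0,0,3],"twist":0},{"grip":255,"travel":[0,0,2],"twist":0},{"grip":255,"travel":[0,0,0],"twist":0},{"grip":255,"travel":[0,0,0],"twist":0},{"grip":255,"travel":[0,0,0],"twist":0}]' 50
python3 - <<'E'
from h import *
tcp(); w=shot("wrist","pics/w9.png")
g=cv2.cvtColor(w[0],cv2.COLOR_BGR2GRAY)
# expected blade tip corners for a level blade: underside = TCP-0.048
o=get_obs(); m=Rn.from_quat(o["tool_rot"]).as_matrix()
X=np.array([o["position"]+m@np.array([a,b,.044]) for a,b in((.115,.014),(.115,-.014),(.05,.014),(.05,-.014))])
print("pred",w2p(X,*w[1:]).round(1).tolist())
a=w[0].copy()
for p in w2p(X,*w[1:]): cv2.circle(a,tuple(int(round(v)) for v in p),1,(0,0,255),-1)
import numpy as np
rk=np.load("rack.npz"); c=(rk["K"],rk["R"],rk["t"])
print("box base edge",p2w([(83,118),(75,270),(97,120)],0,*c).round(3).tolist(), "box top?",p2w([(83,118)],.06,*c).round(3).tolist())
t=load("top")[1:]
print("pen",p2w([(227,297),(239,348)],.005,*t).round(3).tolist(),"box top view",p2w([(100,270),(110,346)],0,*t).round(3).tolist())
cv2.imwrite("pics/w9o.png",np.hstack([a[:300,150:490],cv2.resize(cv2.imread("pics/scene0.png")[300:480,340:640],(460,300))]))
E
```

```text
time: 24.5
position: [0.4483, 0.0928, 0.1303]
tool_rot: [0.767, 0.641, -0.001, -0.001]
ft_force: [0.0, -0.3, -1.2]
grip_width: 0.0138
t 24.5 tcp [0.4483 0.0928 0.1303] yawX 79.79 q [-0.04  0.5   1.95 -0.    0.69  0.14] F [ 0.  -0.3 -1.2] w 0.0138
pred [[355.0, 24.4], [288.6, 24.4], [352.0, 179.4], [291.4, 179.5]]
box base edge [[0.455, 0.53, 0.0], [0.314, 0.501, 0.0], [0.459, 0.518, 0.0]] box top? [[0.466, 0.497, 0.06]]
pen [[0.409, 0.254, 0.005], [0.304, 0.225, 0.005]] box top view [[0.461, 0.533, 0.0], [0.301, 0.501, 0.0]]
```

View pics/w9o.png

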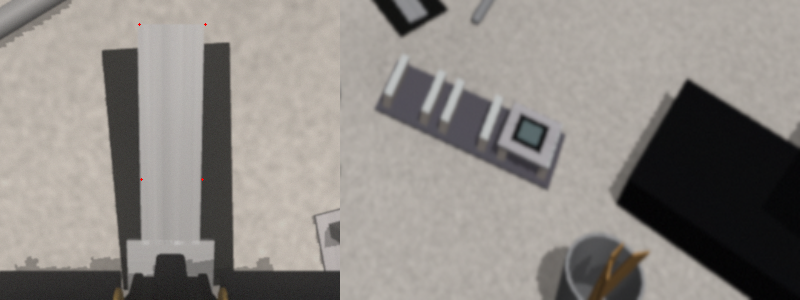

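The lifter is held level: its tip corners match the prediction at row 24. The path past the pen, the box and the pencil cup is clear. Next I'll move to the approach point in front of the rack.

```bash
python3 -m jog '[{"grip":255,"travel":[-1.31,3.315,0],"twist":-7.18},{"grip":255,"travel":[-1.31,3.315,0],"twist":-7.18},{"grip":255,"travel":[-1.31,3.315,0],"twist":-7.18},{"grip":255,"travel":[-1.31,3.315,0],"twist":-7.18},{"grip":255,"travel":[-1.31,3.315,0],"twist":-7.18},{"grip":255,"travel":[-1.31,3.315,0],"twist":-7.18},{"grip":255,"travel":[-1.31,3.315,0],"twist":-7.18},{"grip":255,"travel":[-1.31,3.315,0],"twist":-7.18}]'
python3 -m jog '[{"grip":255,"travel":[0,0,-2],"twist":0},{"grip":255,"travel":[0,0,-2],"twist":0},{"grip":255,"travel":[0,0,-2],"twist":0},{"grip":255,"travel":[0,0,-0.9],"twist":0},{"grip":255,"travel":[0,0,0],"twist":0},{"grip":255,"travel":[0,0,0],"twist":0},{"grip":255,"travel":[0,0,0],"twist":0}]'
python3 - <<'E'
from fit import *
tcp(); w=shot("wrist","pics/w10.png")
h,f,uh=fit(w,[rect(0,0,.06,.06)],.038,[.4922,.4188,np.radians(22.3)]); print("holder",h[:2].round(4),np.degrees(h[2]).round(2),f)
a=w[0].copy()
for q in uh: cv2.circle(a,tuple(int(round(v)) for v in q),0,(0,0,255),-1)
cv2.imwrite("pics/w10o.png",a[:300])
E
```

```text
time: 25.35
position: [0.343, 0.3589, 0.1297]
tool_rot: [0.982, 0.191, -0.001, 0.001]
ft_force: [0.9, -0.1, -1.9]
grip_width: 0.0138
time: 26.05
position: [0.3449, 0.3582, 0.0626]
tool_rot: [0.981, 0.194, 0.001, -0.0]
ft_force: [0.5, -0.1, -2.2]
grip_width: 0.0139
t 26.05 tcp [0.3449 0.3582 0.0626] yawX 22.33 q [0.58 0.67 1.89 0.   0.58 1.76] F [ 0.5 -0.1 -2.2] w 0.0139
holder [0.4922 0.4188] 22.3 -0.0
```

View pics/w10o.png

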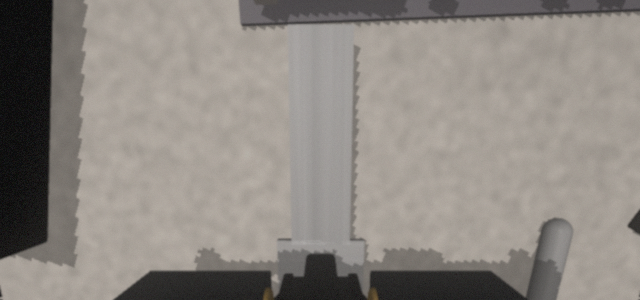

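Run:
```python
from fit import *
print("corner w6",p2w([(176,175)],.002,*ld("rack.npz")[1:]).round(4),"w10",p2w([(242,25.5)],.002,*load("wrist")[1:]).round(4))
```

```text
corner w6 [[0.4401 0.4383 0.002 ]] w10 [[0.4396 0.4374 0.002 ]]
```

The rack corner agrees to 1 mm between the two looks, so I'll slide the blade in.

```bash
python3 -m jog '[{"grip":255,"travel":[0.925,0.38,0],"twist":0},{"grip":255,"travel":[0.925,0.38,0],"twist":0},{"grip":255,"travel":[0.925,0.38,0],"twist":0},{"grip":255,"travel":[0.925,0.38,0],"twist":0},{"grip":255,"travel":[0.925,0.38,0],"twist":0},{"grip":255,"travel":[0.925,0.38,0],"twist":0},{"grip":255,"travel":[0.925,0.38,0],"twist":0},{"grip":255,"travel":[0,0,0],"twist":0}]'
python3 -m jog '[{"grip":255,"travel":[0,0,0],"twist":0},{"grip":255,"travel":[0,0,0.5],"twist":0},{"grip":255,"travel":[0,0,0.3],"twist":0},{"grip":255,"travel":[0,0,0.3],"twist":0},{"grip":255,"travel":[0,0,0.3],"twist":0},{"grip":255,"travel":[0,0,0.3],"twist":0},{"grip":255,"travel":[0,0,0.3],"twist":0},{"grip":255,"travel":[0,0,0],"twist":0}]'
python3 - <<'E'
from fit import *
tcp(); w=shot("wrist","pics/w11.png"); top=shot("top","pics/top11.png")
a=w[0][:300]; b=cv2.resize(top[0][190:310,80:280],(500,300)); cv2.imwrite("pics/m11.png",np.vstack([a,cv2.copyMakeBorder(b,0,0,0,140,0)]))
E
```

```text
time: 26.9
position: [0.4114, 0.3856, 0.0622]
tool_rot: [0.981, 0.194, 0.001, -0.001]
ft_force: [0.7, -0.2, -1.7]
grip_width: 0.0139
time: 27.7
position: [0.4093, 0.3847, 0.0825]
tool_rot: [0.981, 0.194, 0.0, -0.0]
ft_force: [-0.4, 0.8, -2.2]
grip_width: 0.0139
t 27.7 tcp [0.4093 0.3847 0.0825] yawX 22.35 q [0.56 0.68 1.72 0.   0.74 1.74] F [-0.4  0.8 -2.2] w 0.0139
```

View pics/m11.png

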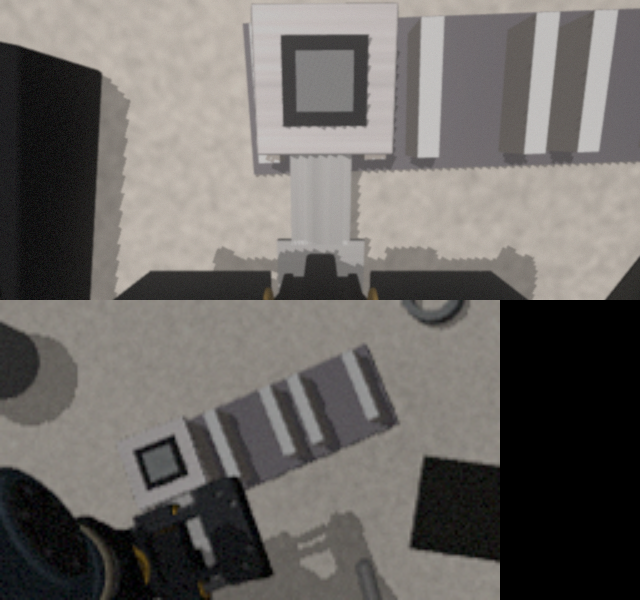

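The holder rides centred on the blade, with the plate centre at column 324 and the blade at 321. That was picture 15, so from here I'll rely mostly on numbers. I'll lift further and measure the holder in the tool frame.

```bash
python3 -m jog '[{"grip":255,"travel":[0,0,0.5],"twist":0},{"grip":255,"travel":[0,0,1],"twist":0},{"grip":255,"travel":[0,0,1.2],"twist":0},{"grip":255,"travel":[0,0,1.2],"twist":0},{"grip":255,"travel":[0,0,1.2],"twist":0},{"grip":255,"travel":[0,0,0.6],"twist":0},{"grip":255,"travel":[0,0,0],"twist":0},{"grip":255,"travel":[0,0,0],"twist":0}]'
cat > hold.py <<'E'
from fit import *
def held():
    w=shot("wrist"); o=get_obs(); m=Rn.from_quat(o["tool_rot"]).as_matrix(); z=o["position"][2]-.038
    y0=np.arctan2(m[1,0],m[0,0]); c=o["position"][:2]+.09*m[:2,0]
    h,f,uh=fit(w,[rect(0,0,.06,.06)],z,[c[0],c[1],y0])
    d=m[:2,:2].T@(h[:2]-o["position"][:2]); dy=h[2]-y0
    print("held: tool xy",d.round(4),"world",h[:2].round(4),"yaw",np.degrees(h[2]).round(2),"rel yaw",np.degrees(dy).round(2),"score",f,"corners",uh[[0,24,25,49]].round(0).tolist())
    return w,h,d,dy
E
python3 - <<'E'
from hold import *
tcp(); w,h,d,dy=held()
a=5.14*np.pi/180-dy; R=np.array([[np.cos(a),-np.sin(a)],[np.sin(a),np.cos(a)]])
ux=d*[1,-1] if 0 else d
# tool y points opposite (z down): tool frame -> world by m
def tool(a): return np.array([[np.cos(a),np.sin(a)],[np.sin(a),-np.cos(a)]])
print("release TCP",(np.array([.595,-.016])-tool(a)@d).round(4),"yaw",np.degrees(a))
E
```

```text
time: 28.6
position: [0.409, 0.3845, 0.1392]
tool_rot: [0.981, 0.194, 0.0, -0.0]
ft_force: [-0.2, -0.3, -2.9]
grip_width: 0.0139
t 28.6 tcp [0.409  0.3845 0.1392] yawX 22.35 q [0.56 0.59 1.69 0.   0.87 1.74] F [-0.2 -0.3 -2.9] w 0.0139
held: tool xy [0.0912 0.0013] world [0.4937 0.4178] yaw 22.48 rel yaw 0.13 score -77.46390533447266 corners [[258.0, 153.0], [252.0, 1.0], [394.0, 153.0], [401.0, 1.0]]
release TCP [ 0.504  -0.0226] yaw 5.00640738724178
```

```bash
python3 -m jog '[{"grip":255,"travel":[0.091,-0.39,0],"twist":-0.51},{"grip":255,"travel":[0.182,-0.779,0],"twist":-0.51},{"grip":255,"travel":[0.2727,-1.1687,0],"twist":-0.51},{"grip":255,"travel":[0.2727,-1.1687,0],"twist":-0.51},{"grip":255,"travel":[0.2727,-1.1687,0],"twist":-0.51},{"grip":255,"travel":[0.2727,-1.1687,0],"twist":-0.51},{"grip":255,"travel":[0.2727,-1.1687,0],"twist":-0.51},{"grip":255,"travel":[0.2727,-1.1687,0],"twist":-0.51}]'
python3 -m jog '[{"grip":255,"travel":[0.2727,-1.1687,0],"twist":-0.51},{"grip":255,"travel":[0.2727,-1.1687,0],"twist":-0.51},{"grip":255,"travel":[0.2727,-1.1687,0],"twist":-0.51},{"grip":255,"travel":[0.2727,-1.1687,0],"twist":-0.51},{"grip":255,"travel":[0.2727,-1.1687,0],"twist":-0.51},{"grip":255,"travel":[0.2727,-1.1687,0],"twist":-0.51},{"grip":255,"travel":[0.2727,-1.1687,0],"twist":-0.51},{"grip":255,"travel":[0.2727,-1.1687,0],"twist":-0.51}]'
python3 -m jog '[{"grip":255,"travel":[0.2727,-1.1687,0],"twist":-0.51},{"grip":255,"travel":[0.2727,-1.1687,0],"twist":-0.51},{"grip":255,"travel":[0.2727,-1.1687,0],"twist":-0.51},{"grip":255,"travel":[0.2727,-1.1687,0],"twist":-0.51},{"grip":255,"travel":[0.2727,-1.1687,0],"twist":-0.51},{"grip":255,"travel":[0.2727,-1.1687,0],"twist":-0.51},{"grip":255,"travel":[0.2727,-1.1687,0],"twist":-0.51},{"grip":255,"travel":[0.2727,-1.1687,0],"twist":-0.51}]'
python3 -m jog '[{"grip":255,"travel":[0.2727,-1.1687,0],"twist":-0.51},{"grip":255,"travel":[0.2727,-1.1687,0],"twist":-0.51},{"grip":255,"travel":[0.2727,-1.1687,0],"twist":-0.51},{"grip":255,"travel":[0.2727,-1.1687,0],"twist":-0.51},{"grip":255,"travel":[0.2727,-1.1687,0],"twist":-0.51},{"grip":255,"travel":[0.2727,-1.1687,0],"twist":-0.51},{"grip":255,"travel":[0.2727,-1.1687,0],"twist":-0.51},{"grip":255,"travel":[0.2727,-1.1687,0],"twist":-0.51}]'
python3 -m jog '[{"grip":255,"travel":[0.2727,-1.1687,0],"twist":-0.51},{"grip":255,"travel":[0.2727,-1.1687,0],"twist":-0.51},{"grip":255,"travel":[0.227,-0.974,0],"twist":0},{"grip":255,"travel":[0.159,-0.682,0],"twist":0},{"grip":255,"travel":[0.114,-0.487,0],"twist":0},{"grip":255,"travel":[0,0,0],"twist":0},{"grip":255,"travel":[0,0,0],"twist":0},{"grip":255,"travel":[0,0,0],"twist":0}]'
cat >> hold.py <<'E'
def plan():
    tcp(); w,h,d,dy=held(); o=get_obs()
    a=5.14*np.pi/180-dy; T=np.array([[np.cos(a),np.sin(a)],[np.sin(a),-np.cos(a)]])
    r=np.array([.595,-.016])-T@d; print("release TCP",r.round(4),"yaw",np.degrees(a).round(2),"shift cm",(100*(r-o["position"][:2])).round(2)); return w
E
python3 -c "
from hold import *
plan()"
```

```text
time: 29.45
position: [0.4286, 0.3017, 0.1391]
tool_rot: [0.987, 0.158, 0.0, -0.0]
ft_force: [0.7, 0.5, -3.0]
grip_width: 0.0138
time: 30.25
position: [0.4503, 0.2083, 0.1391]
tool_rot: [0.992, 0.123, 0.0, 0.0]
ft_force: [0.9, 0.2, -2.1]
grip_width: 0.014
time: 31.05
position: [0.4721, 0.1148, 0.1391]
tool_rot: [0.996, 0.088, 0.0, 0.0]
ft_force: [-0.8, -0.9, -3.2]
grip_width: 0.0137
time: 31.85
position: [0.4939, 0.0213, 0.139]
tool_rot: [0.999, 0.052, 0.0, -0.0]
ft_force: [0.4, 0.0, -2.7]
grip_width: 0.0136
time: 32.65
position: [0.5039, -0.0221, 0.139]
tool_rot: [0.999, 0.044, -0.0, -0.0]
ft_force: [0.7, 0.1, -3.6]
grip_width: 0.0135
t 32.65 tcp [ 0.5039 -0.0221  0.139 ] yawX 5.03 q [-0.27  0.53  1.83  0.    0.78  1.22] F [ 0.7  0.1 -3.6] w 0.0135
held: tool xy [0.0896 0.0007] world [ 0.5932 -0.0148] yaw 5.09 rel yaw 0.05 score -144.24041748046875 corners [[256.0, 155.0], [250.0, 3.0], [392.0, 155.0], [399.0, 3.0]]
release TCP [ 0.5057 -0.0233] yaw 5.09 shift cm [ 0.18 -0.13]
```

```bash
python3 -m jog '[{"grip":255,"travel":[0.08,-0.06,-0.5],"twist":0},{"grip":255,"travel":[0.07,-0.06,-1],"twist":0},{"grip":255,"travel":[0,0,-1.2],"twist":0},{"grip":255,"travel":[0,0,-1.2],"twist":0},{"grip":255,"travel":[0,0,-1],"twist":0},{"grip":255,"travel":[0,0,-0.5],"twist":0},{"grip":255,"travel":[0,0,0],"twist":0},{"grip":255,"travel":[0,0,0],"twist":0}]'
python3 - <<'E'
from hold import *
w=plan(); e=np.radians(5.14)
p,f,uv=fit(w,rails([.075]),.032,[.595,-.016,e]); print("b1 by berth2 rails",p[:2].round(4),np.degrees(p[2]).round(2),f,"px range",uv.min(0),uv.max(0))
E
```

```text
time: 33.5
position: [0.5057, -0.0237, 0.0849]
tool_rot: [0.999, 0.044, -0.0, -0.0]
ft_force: [0.7, -1.1, -3.4]
grip_width: 0.0138
t 33.5 tcp [ 0.5057 -0.0237  0.0849] yawX 5.01 q [-0.27  0.63  1.86 -0.    0.65  1.22] F [ 0.7 -1.1 -3.4] w 0.0138
held: tool xy [ 0.0894 -0.0003] world [ 0.595  -0.0157] yaw 4.97 rel yaw -0.04 score -102.11006164550781 corners [[254.0, 155.0], [248.0, 3.0], [390.0, 155.0], [397.0, 3.0]]
release TCP [ 0.506  -0.0243] yaw 5.18 shift cm [ 0.   -0.06]
b1 by berth2 rails [ 0.5972 -0.0162] 4.97 -89.58216857910156 px range [84.46650156  8.98781394] [229.04900219 149.38296871]
```

```bash
python3 -m jog '[{"grip":255,"travel":[0.1,-0.03,-0.4],"twist":0},{"grip":255,"travel":[0,0,-0.3],"twist":0},{"grip":255,"travel":[0,0,-0.3],"twist":0},{"grip":255,"travel":[0,0,-0.3],"twist":0},{"grip":255,"travel":[0,0,-0.3],"twist":0},{"grip":255,"travel":[0,0,-0.3],"twist":0},{"grip":255,"travel":[0,0,0],"twist":0},{"grip":255,"travel":[0,0,0],"twist":0}]'
python3 -c "from h import *;tcp()"
python3 -m jog '[{"grip":255,"travel":[-0.5,-0.044,0],"twist":0},{"grip":255,"travel":[-1,-0.087,0],"twist":0},{"grip":255,"travel":[-1.2,-0.105,0],"twist":0},{"grip":255,"travel":[-1.2,-0.105,0],"twist":0},{"grip":255,"travel":[-1.2,-0.105,0],"twist":0},{"grip":255,"travel":[-1.2,-0.105,0],"twist":0},{"grip":255,"travel":[-1.2,-0.105,0],"twist":0},{"grip":255,"travel":[-0.5,-0.044,0],"twist":0}]'
python3 -m jog '[{"grip":255,"travel":[0,0,2],"twist":0},{"grip":255,"travel":[0,0,3],"twist":0},{"grip":255,"travel":[0,0,4],"twist":0},{"grip":255,"travel":[1.2,0.1,4],"twist":0},{"grip":255,"travel":[1.2,0.1,0],"twist":0},{"grip":255,"travel":[0,0,0],"twist":0},{"grip":255,"travel":[0,0,0],"twist":0},{"grip":255,"travel":[0,0,0],"twist":0}]'
python3 - <<'E'
from fit import *
import shutil
tcp(); w=shot("wrist","pics/w12.png"); top=shot("top","pics/top12.png"); e=np.radians(5.1)
for n,c in(("wrist",w),("top",top)):
    h,f,uh=fit(c,[rect(0,0,.06,.06)],.038,[.596,-.016,e]); 
    p,f2,uv=fit(c,rails([.075]),.032,[.596,-.016,e]); print(n,"holder",h[:2].round(4),np.degrees(h[2]).round(2),round(f),"berth1",p[:2].round(4),np.degrees(p[2]).round(2),round(f2),"px",uh.min(0),uh.max(0))
E
```

```text
time: 34.35
position: [0.5066, -0.024, 0.0659]
tool_rot: [0.999, 0.044, -0.0, -0.0]
ft_force: [-1.0, 0.0, -2.5]
grip_width: 0.0134
t 34.35 tcp [ 0.5066 -0.024   0.0659] yawX 5.01 q [-0.27  0.67  1.86  0.    0.61  1.22] F [-1.   0.  -2.5] w 0.0134
time: 35.15
position: [0.4245, -0.0307, 0.066]
tool_rot: [0.999, 0.043, -0.001, -0.0]
ft_force: [0.1, 0.4, -1.5]
grip_width: 0.0136
time: 35.95
position: [0.4486, -0.0284, 0.1942]
tool_rot: [0.999, 0.044, -0.003, -0.001]
ft_force: [-0.8, 0.3, -2.4]
grip_width: 0.0141
t 35.95 tcp [ 0.4486 -0.0284  0.1942] yawX 5.01 q [-0.31  0.38  1.91 -0.    0.86  1.17] F [-0.8  0.3 -2.4] w 0.0141
wrist holder [ 0.5929 -0.0163] 6.17 -36 berth1 [ 0.595  -0.0164] 4.97 -85 px [276.66081882 -34.27237914] [368.3009127   66.69627481]
top holder [ 0.5962 -0.0145] 5.69 -104 berth1 [ 0.5955 -0.0148] 5.23 -90 px [340.89614482 191.85316894] [372.84446945 223.42193832]
```

Holder against rails in the same top image: offset 0.7 mm and 0.3 mm, yaw within 0.5°. Next I'll return the lifter to its mat.

```bash
python3 -m jog '[{"grip":255,"travel":[0,1.347,0],"twist":8.31},{"grip":255,"travel":[0,1.347,0],"twist":8.31},{"grip":255,"travel":[0,1.347,0],"twist":8.31},{"grip":255,"travel":[0,1.347,0],"twist":8.31},{"grip":255,"travel":[0,1.347,0],"twist":8.31},{"grip":255,"travel":[0,1.347,0],"twist":8.31},{"grip":255,"travel":[0,1.347,0],"twist":8.31},{"grip":255,"travel":[0,1.347,0],"twist":8.31}]'
python3 -m jog '[{"grip":255,"travel":[0,1.347,0],"twist":8.31},{"grip":255,"travel":[0,0,-4],"twist":0},{"grip":255,"travel":[0,0,-4],"twist":0},{"grip":255,"travel":[0,0,-4],"twist":0},{"grip":255,"travel":[0,0,-1],"twist":0},{"grip":255,"travel":[0,0,0],"twist":0},{"grip":255,"travel":[0,0,0],"twist":0},{"grip":255,"travel":[0,0,0],"twist":0}]'
python3 -c "from h import *;tcp()"
```

```text
time: 36.85
position: [0.4498, 0.0793, 0.1951]
tool_rot: [0.81, 0.587, -0.001, -0.001]
ft_force: [1.1, -0.5, -2.1]
grip_width: 0.0139
time: 37.65
position: [0.4518, 0.0922, 0.0676]
tool_rot: [0.767, 0.641, 0.001, 0.001]
ft_force: [0.4, -0.4, -1.6]
grip_width: 0.0137
t 37.65 tcp [0.4518 0.0922 0.0676] yawX 79.8 q [-0.04  0.64  1.98 -0.    0.52  0.14] F [ 0.4 -0.4 -1.6] w 0.0137
```

```bash
python3 -m jog '[{"grip":255,"travel":[-0.15,0.05,-0.7],"twist":0},{"grip":255,"travel":[0,0,-0.4],"twist":0},{"grip":255,"travel":[0,0,-0.3],"twist":0},{"grip":255,"travel":[0,0,0],"twist":0},{"grip":255,"travel":[0,0,0],"twist":0}]'
python3 -c "from h import *;tcp()"
```

```text
time: 38.15
position: [0.4491, 0.0928, 0.052]
tool_rot: [0.767, 0.641, -0.0, -0.0]
ft_force: [0.6, -0.3, -2.6]
grip_width: 0.0136
t 38.15 tcp [0.4491 0.0928 0.052 ] yawX 79.8 q [-0.04  0.67  1.99  0.    0.48  0.14] F [ 0.6 -0.3 -2.6] w 0.0136
```

```bash
python3 -m jog '[{"grip":255,"travel":[0,0,-0.1],"twist":0},{"grip":255,"travel":[0,0,0],"twist":0},{"grip":180,"travel":[0,0,0],"twist":0},{"grip":100,"travel":[0,0,0],"twist":0},{"grip":20,"travel":[0,0,0],"twist":0},{"grip":20,"travel":[0,0,0],"twist":0},{"grip":20,"travel":[0,0,0],"twist":0},{"grip":20,"travel":[0,0,0],"twist":0}]' 15
python3 -m jog '[{"grip":20,"travel":[0,0,3],"twist":0},{"grip":20,"travel":[0,0,4],"twist":0},{"grip":20,"travel":[0,0,4],"twist":0},{"grip":20,"travel":[0,0,4],"twist":0},{"grip":20,"travel":[0,0,5],"twist":0},{"grip":20,"travel":[0,0,0],"twist":0},{"grip":20,"travel":[0,0,0],"twist":0}]'
cat > chk.py <<'E'
from fit import *
def jars(c):
    im=c[0]; g=cv2.cvtColor(im,cv2.COLOR_BGR2GRAY); a=np.radians(-21.3); ex=np.array([np.cos(a),np.sin(a)]); ey=np.array([-ex[1],ex[0]]); s=np.array([.5247,-.3189])
    for v in(-.088,0,.088):
        X=s+v*ey; u=w2p([[*X,.048]],*c[1:])[0]
        x0,y0=int(u[0])-24,int(u[1])-24; p=cv2.resize(g[y0:y0+48,x0:x0+48],None,fx=6,fy=6,interpolation=cv2.INTER_CUBIC)
        rib=cv2.morphologyEx((p<52).astype(np.uint8),cv2.MORPH_OPEN,np.ones((5,5)))
        n,l,st,ce=cv2.connectedComponentsWithStats(rib)
        for k in range(1,n):
            if 150<st[k,4]<2500 and np.hypot(*(ce[k]-144))<75:
                q=np.argwhere(l==k)[:,::-1]/6.+[x0,y0]; W=p2w(q,.048,*c[1:])[:,:2]
                (cx,cy),(w_,h_),_=cv2.minAreaRect((W*1000).astype(np.float32)); vx,vy,_,_=cv2.fitLine(W.astype(np.float32),cv2.DIST_L2,0,.01,.01).ravel()
                d=W.mean(0); uvec=np.array([vx,vy]); uvec=uvec*np.sign(uvec@ex); t=(W-d)@uvec
                base=d+uvec*t.min(); r=base-s; print("slot",v,"rib yaw",np.degrees(np.arctan2(uvec[1],uvec[0])).round(1),"size",round(w_,1),round(h_,1),"rib base in strip",(r@ex).round(4),(r@ey).round(4))
E
python3 - <<'E'
from chk import *
tcp(); w=shot("wrist","pics/w13.png"); top=shot("top","pics/top13.png")
jars(top)
u=np.radians(79.8)
for n,c in(("wrist",w),):
    p,f,_=fit(c,[rect(.068,0,.094,.028)],.007,[.449,.0933,u]); print(n,"lifter",p[:2].round(4),np.degrees(p[2]).round(2),f)
e=np.radians(5.1)
print("holder",fit(top,[rect(0,0,.06,.06)],.038,[.596,-.016,e])[0])
print("start_top",[search_frame("start_top",n)[:2] for n in("top",)])
cv2.imwrite("pics/m13.png",np.vstack([top[0][130:330,220:620],]))
E
```

```text
time: 38.95
position: [0.4492, 0.0928, 0.0511]
tool_rot: [0.767, 0.641, 0.0, 0.0]
ft_force: [-0.4, 0.6, 0.8]
grip_width: 0.0541
time: 39.65
position: [0.4494, 0.0928, 0.2521]
tool_rot: [0.767, 0.641, 0.001, 0.001]
ft_force: [-0.3, -0.4, -0.2]
grip_width: 0.0802
t 39.65 tcp [0.4494 0.0928 0.2521] yawX 79.8 q [-0.04  0.29  1.83 -0.    1.02  0.14] F [-0.3 -0.4 -0.2] w 0.0802
slot -0.088 rib yaw -23.4 size 7.4 25.5 rib base in strip -0.0044 -0.0884
slot 0.088 rib yaw -24.6 size 6.6 25.0 rib base in strip -0.0019 0.0879
wrist lifter [0.4476 0.0933] 79.51 -159.04342651367188
holder [ 0.59636276 -0.01465389  0.09280856]
start_top [[{'at': [0.488, -0.3884, 0.053], 'p': 0.23}]]
```

The middle jar's rib wasn't found in its slot, so it may have been knocked aside. I'll locate it by number first.

Run:
```python
from chk import *
top=shot("top","pics/top14.png"); sc=shot("scene","pics/sc14.png")
a=np.radians(-21.3); ex=np.array([np.cos(a),np.sin(a)]); ey=np.array([-ex[1],ex[0]]); s=np.array([.5247,-.3189])
for n in("top","scene"):
    for d in search_frame("jar0_c",n):
        r=np.array(d["at"][:2])-s; print(n,round(d["p"],2),np.round(d["at"],3),"strip",(r@ex).round(3),(r@ey).round(3))
# changed pixels vs just after placing (top5)
b=cv2.imread("pics/top5.png"); df=cv2.absdiff(top[0],b).max(2); m=cv2.morphologyEx((df>30).astype(np.uint8),cv2.MORPH_OPEN,np.ones((3,3)))
n,l,st,ce=cv2.connectedComponentsWithStats(m)
for k in range(1,n): print("changed",ce[k].round(0),st[k,4], p2w([ce[k]],.048,*top[1:])[0][:2].round(3))
g=cv2.cvtColor(top[0],cv2.COLOR_BGR2GRAY); u=w2p([[*s,.048]],*top[1:])[0].astype(int); print(u, g[u[1]-12:u[1]+13:2,u[0]-12:u[0]+13:2])
```

```text
top 0.96 [ 0.554 -0.233  0.047] strip -0.004 0.09
scene 0.76 [0.344 0.067 0.045] strip -0.309 0.294
scene 0.7 [ 0.562 -0.224  0.046] strip 0.0 0.102
scene 0.64 [ 0.596 -0.016  0.03 ] strip -0.044 0.308
scene 0.33 [0.462 0.114 0.006] strip -0.216 0.38
changed [349. 196.] 15 [0.618 0.002]
changed [360. 195.] 40 [ 0.62  -0.021]
changed [284. 308.] 6978 [0.391 0.127]
changed [358. 208.] 300 [ 0.594 -0.016]
changed [350. 220.] 12 [ 0.568 -0.001]
changed [360. 224.] 65 [ 0.561 -0.02 ]
changed [199. 232.] 15 [0.54  0.305]
changed [280. 235.] 31 [0.537 0.139]
changed [512. 239.] 40 [ 0.536 -0.322]
changed [163. 375.] 2677 [0.254 0.367]
changed [142. 245.] 68 [0.512 0.423]
changed [217. 245.] 9 [0.515 0.268]
changed [495. 247.] 9 [ 0.519 -0.288]
changed [149. 262.] 216 [0.478 0.406]
changed [247. 342.] 3823 [0.323 0.201]
changed [366. 276.] 632 [ 0.458 -0.034]
changed [512. 259.] 43 [ 0.495 -0.32 ]
changed [293. 264.] 21 [0.479 0.112]
changed [503. 274.] 337 [ 0.466 -0.302]
changed [346. 287.] 59 [0.435 0.005]
changed [409. 347.] 771 [ 0.32  -0.119]
changed [374. 334.] 50 [ 0.345 -0.051]
chan
[... 637 characters left out ...]
89  89  85  87  92  86  87  84 103 125]
 [ 92  86  94  92  90  90  89  91  87  88  87  89  84]
 [ 88  91  87  89  86  88  89  87  91  89  88  89  85]
 [ 89  87  90  88  91  92  87  90  88  92  91  89  88]
 [ 89  87  88  90  94  88  87  89  88  89  86  88  87]
 [ 88  88  92  89  91  92  90  89  87  88  86  88  89]
 [ 89  87  91  93  87  90  86  89  90  87  89  88  87]
 [ 88  88  86  90  87  91  91  89  88  91  87  91  91]
 [ 85  91  91  92  87  93  91  89  92  90  89  89  88]
 [ 92  90  92  86  91  92  85  91  86  90  85  88  90]
 [ 89  90  80  82 137  89  85  92  91  89  89  86  87]
 [ 84  86  54  79  89  90  92  61  30  66  94  89  88]
 [ 62  65  93  92  87  92  92  40  22  88  91  90  90]]
```

Jar B has been pushed off toward the robot, to around pixel (507,265). I'll find its lid and rib.

Run:
```python
from chk import *
top=load("top"); g=cv2.cvtColor(top[0],cv2.COLOR_BGR2GRAY); x0,y0=475,230
p=cv2.resize(g[y0:y0+70,x0:x0+70],None,fx=8,fy=8,interpolation=cv2.INTER_CUBIC)
cs=cv2.HoughCircles(cv2.GaussianBlur(p,(0,0),4),cv2.HOUGH_GRADIENT,1.5,60,param1=60,param2=18,minRadius=85,maxRadius=125)
print("circles",None if cs is None else [(c.round(0).tolist(),p2w([c[:2]/8+[x0,y0]],.048,*top[1:])[0].round(4).tolist()) for c in cs[0][:4]])
n,l,st,ce=cv2.connectedComponentsWithStats(cv2.morphologyEx((p<55).astype(np.uint8),cv2.MORPH_OPEN,np.ones((7,7))))
for k in range(1,n):
    if st[k,4]>200:
        q=np.argwhere(l==k)[:,::-1]/8.+[x0,y0]; W=p2w(q,.048,*top[1:])[:,:2]; vx,vy,_,_=cv2.fitLine(W.astype(np.float32),cv2.DIST_L2,0,.01,.01).ravel(); d=W.mean(0);u=np.array([vx,vy]);t=(W-d)@u
        print("dark",st[k].tolist(),"ends",(d+u*t.min()).round(4),(d+u*t.max()).round(4),"yaw",np.degrees(np.arctan2(vy,vx)).round(1))
cv2.imwrite("pics/jb.png",p)
```

```text
circles None
dark [493, 176, 67, 193, 3248] ends [ 0.4631 -0.3746] [ 0.5102 -0.373 ] yaw 2.0
dark [273, 191, 57, 99, 2751] ends [ 0.4818 -0.3165] [ 0.5058 -0.3261] yaw -21.8
dark [155, 229, 71, 164, 2215] ends [ 0.4545 -0.2961] [ 0.4947 -0.2861] yaw 14.0
```

View pics/jb.png

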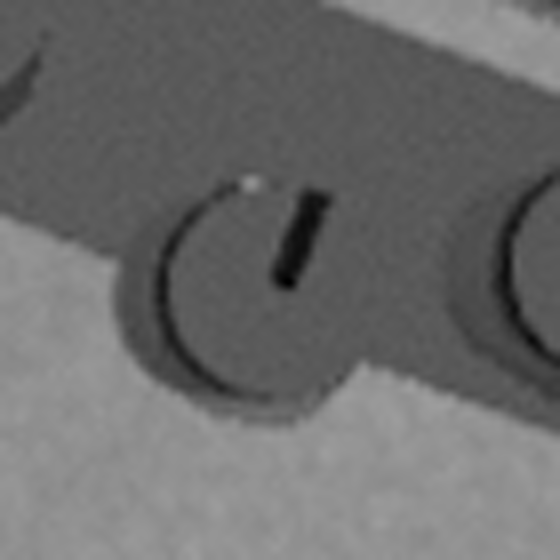

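That view, my last, shows jar B upright at about (275,295) in the crop with its rib still toward the scanner. It hangs over the strip's near edge, about 40 mm from its slot. I'll go and put it back.

```bash
python3 -m jog '[{"grip":20,"travel":[0.356,-4.1,-1],"twist":7.89},{"grip":20,"travel":[0.356,-4.1,-1],"twist":7.89},{"grip":20,"travel":[0.356,-4.1,-1],"twist":7.89},{"grip":20,"travel":[0.356,-4.1,-1],"twist":7.89},{"grip":20,"travel":[0.356,-4.1,-1],"twist":7.89},{"grip":20,"travel":[0.356,-4.1,-1],"twist":7.89},{"grip":20,"travel":[0.356,-4.1,-1],"twist":7.89},{"grip":20,"travel":[0.356,-4.1,-1],"twist":7.89}]'
python3 -m jog '[{"grip":20,"travel":[0.356,-4.1,-1],"twist":7.89},{"grip":20,"travel":[0.356,-4.1,-1],"twist":7.89},{"grip":20,"travel":[0,0,0],"twist":0},{"grip":20,"travel":[0,0,0],"twist":0},{"grip":20,"travel":[0,0,0],"twist":0}]'
python3 -c "from h import *;tcp()"
```

```text
time: 40.8
position: [0.4771, -0.2328, 0.1708]
tool_rot: [0.322, 0.947, 0.0, -0.001]
ft_force: [1.0, -0.1, -0.1]
grip_width: 0.0801
time: 41.3
position: [0.4839, -0.3117, 0.1514]
tool_rot: [0.192, 0.981, 0.001, -0.001]
ft_force: [0.1, -0.5, -0.2]
grip_width: 0.0803
t 41.3 tcp [ 0.4839 -0.3117  0.1514] yawX 157.89 q [-0.77  0.59  1.64  0.    0.92 -1.95] F [ 0.1 -0.5 -0.2] w 0.0803
```

```bash
python3 -m jog '[{"grip":20,"travel":[0.1,-0.6,-3],"twist":0.8},{"grip":20,"travel":[0,0,-3],"twist":0},{"grip":20,"travel":[0,0,-3],"twist":0},{"grip":20,"travel":[0,0,-2.2],"twist":0},{"grip":20,"travel":[0,0,0],"twist":0},{"grip":255,"travel":[0,0,0],"twist":0},{"grip":255,"travel":[0,0,0],"twist":0},{"grip":255,"travel":[0,0,0],"twist":0}]' 20
python3 -m jog '[{"grip":255,"travel":[0,0,0],"twist":0},{"grip":255,"travel":[0,0,0],"twist":0},{"grip":255,"travel":[0,0,0],"twist":0},{"grip":255,"travel":[0,0,1.5],"twist":0},{"grip":255,"travel":[0,0,0],"twist":0},{"grip":255,"travel":[0,0,0],"twist":0}]'
python3 -c "from h import *;tcp()"
```

```text
time: 42.1
position: [0.4864, -0.3196, 0.0417]
tool_rot: [0.185, 0.983, -0.001, 0.001]
ft_force: [0.0, -0.1, 0.2]
grip_width: 0.0633
time: 42.7
position: [0.4858, -0.3195, 0.0556]
tool_rot: [0.185, 0.983, -0.0, 0.0]
ft_force: [-0.9, -0.5, -1.1]
grip_width: 0.0518
t 42.7 tcp [ 0.4858 -0.3195  0.0556] yawX 158.71 q [-0.77  0.74  1.68 -0.    0.72 -1.97] F [-0.9 -0.5 -1.1] w 0.0518
```

```bash
python3 -m jog '[{"grip":255,"travel":[0.97,0.02,0],"twist":0},{"grip":255,"travel":[0.97,0.02,0],"twist":0},{"grip":255,"travel":[0.97,0.02,0],"twist":0},{"grip":255,"travel":[0.97,0.02,0],"twist":0},{"grip":255,"travel":[0,0,-0.8],"twist":0},{"grip":255,"travel":[0,0,-0.65],"twist":0},{"grip":255,"travel":[0,0,0],"twist":0},{"grip":255,"travel":[0,0,0],"twist":0}]'
python3 -c "from h import *;tcp()"
python3 -m jog '[{"grip":40,"travel":[0,0,0],"twist":0},{"grip":40,"travel":[0,0,0],"twist":0},{"grip":40,"travel":[0,0,0],"twist":0},{"grip":40,"travel":[0,0,0],"twist":0},{"grip":40,"travel":[0,0,3],"twist":0},{"grip":40,"travel":[0,0,4],"twist":0},{"grip":40,"travel":[0,0,4],"twist":0},{"grip":40,"travel":[0,0,3],"twist":0}]'
python3 -m jog '[{"grip":255,"travel":[-1,4.5,2],"twist":-8},{"grip":255,"travel":[-1,4.5,2],"twist":-8},{"grip":255,"travel":[-1,4.5,0],"twist":-8},{"grip":255,"travel":[-1,4.5,0],"twist":-8},{"grip":255,"travel":[-1,4.5,0],"twist":-8},{"grip":255,"travel":[0,0,0],"twist":0},{"grip":255,"travel":[0,0,0],"twist":0},{"grip":255,"travel":[0,0,0],"twist":0}]'
python3 - <<'E'
from chk import *
tcp(); top=shot("top","pics/top15.png"); jars(top); shot("scene","pics/sc15.png")
rd=ld("reader.npz")
# button: centre from crop clicks in top0 (352,205 incl. scale 5) on z .085..
for z in(.08,.085,.09): print(z,p2w([(285+350/5.,120+204/5.)],z,*top[1:]).round(4))
for n in("top","scene"): print(n,[(round(d["p"],2),np.round(d["at"],4)) for d in search_frame("start_top",n)[:3]])
E
```

```text
time: 43.5
position: [0.5241, -0.3182, 0.0401]
tool_rot: [0.185, 0.983, 0.0, -0.0]
ft_force: [0.4, -0.9, -0.4]
grip_width: 0.0518
t 43.5 tcp [ 0.5241 -0.3182  0.0401] yawX 158.69 q [-0.73  0.79  1.6   0.    0.75 -1.93] F [ 0.4 -0.9 -0.4] w 0.0518
time: 44.3
position: [0.5248, -0.3187, 0.183]
tool_rot: [0.185, 0.983, -0.001, 0.001]
ft_force: [0.1, 0.2, -0.2]
grip_width: 0.0734
time: 45.1
position: [0.4753, -0.0948, 0.2206]
tool_rot: [0.51, 0.86, -0.0, 0.001]
ft_force: [0.7, -0.4, -0.7]
grip_width: 0.017
t 45.1 tcp [ 0.4753 -0.0948  0.2206] yawX 118.73 q [-0.43  0.37  1.8  -0.    0.96 -0.93] F [ 0.7 -0.4 -0.7] w 0.017
slot -0.088 rib yaw -23.7 size 7.3 25.5 rib base in strip -0.0043 -0.0884
0.08 [[ 0.6822 -0.0087  0.08  ]]
0.085 [[ 0.6808 -0.0086  0.085 ]]
0.09 [[ 0.6795 -0.0085  0.09  ]]
top [(0.46, array([ 0.6832, -0.0144,  0.0866]))]
scene [(0.26, array([ 0.6058, -0.0834,  0.038 ]))]
```

```bash
python3 -m jog '[{"grip":255,"travel":[3.43,1.41,-1],"twist":0},{"grip":255,"travel":[3.43,1.41,-1],"twist":0},{"grip":255,"travel":[3.43,1.41,-1],"twist":0},{"grip":255,"travel":[3.43,1.41,-1],"twist":0},{"grip":255,"travel":[3.43,1.41,-1],"twist":0},{"grip":255,"travel":[3.43,1.41,-1],"twist":0},{"grip":255,"travel":[0,0,0],"twist":0},{"grip":255,"travel":[0,0,0],"twist":0}]'
python3 - <<'E'
from chk import *
tcp(); top=shot("top","pics/top16.png"); jars(top); w=shot("wrist","pics/w16.png")
e=np.radians(5.1)
for n,c in(("top",top),("wrist",w)):
    h=fit(c,[rect(0,0,.06,.06)],.038,[.596,-.016,e]); p=fit(c,rails([.075]),.032,[.596,-.016,e]); print(n,"holder",h[0].round(4),h[1],"rails",p[0].round(4),p[1],h[2].min(0),h[2].max(0))
for d in search_frame("jar0_c","top"): print(round(d["p"],2),np.round(d["at"],3))
E
```

```text
time: 46.1
position: [0.6801, -0.0096, 0.159]
tool_rot: [0.51, 0.86, -0.001, -0.001]
ft_force: [0.7, -1.5, -0.0]
grip_width: 0.0009
t 46.1 tcp [ 0.6801 -0.0096  0.159 ] yawX 118.72 q [-0.18  0.7   1.36 -0.    1.09 -0.68] F [ 0.7 -1.5 -0. ] w 0.0009
slot -0.088 rib yaw -23.6 size 6.1 24.0 rib base in strip -0.0037 -0.0884
slot 0 rib yaw -21.9 size 5.8 24.0 rib base in strip -0.0052 0.0006
slot 0.088 rib yaw -24.8 size 5.5 23.7 rib base in strip -0.0014 0.0878
top holder [ 0.6271 -0.0838  0.1211] -63.044105529785156 rails [ 0.5956 -0.0093  0.0143] -4.3753838539123535 [374.72775577 176.97419847] [407.53554058 209.06794138]
wrist holder [ 0.603  -0.0166  0.0403] -78.57366943359375 rails [ 0.5952 -0.0163  0.0917] -81.8658676147461 [156.21680565 134.96208732] [274.56294457 255.64774579]
0.77 [ 0.558 -0.231  0.047]
```

All three jars are in place and facing the scanner. The holder was last confirmed in its berth from the top view. Now I'll press the button.

```bash
python3 -m jog '[{"grip":255,"travel":[0.05,0,-2.3],"twist":0},{"grip":255,"travel":[0,0,-2],"twist":0},{"grip":255,"travel":[0,0,0],"twist":0},{"grip":255,"travel":[0,0,0],"twist":0}]'
python3 -m jog '[{"grip":255,"travel":[0,0,-0.4],"twist":0},{"grip":255,"travel":[0,0,-0.3],"twist":0},{"grip":255,"travel":[0,0,0],"twist":0},{"grip":255,"travel":[0,0,0],"twist":0}]'
python3 -m jog '[{"grip":255,"travel":[0,0,-0.2],"twist":0},{"grip":255,"travel":[0,0,0],"twist":0},{"grip":255,"travel":[0,0,0],"twist":0}]'
```

```text
time: 46.65
position: [0.6803, -0.0098, 0.1179]
tool_rot: [0.51, 0.86, -0.0, -0.0]
ft_force: [-0.6, 0.4, 0.5]
grip_width: 0.0005
time: 47.05
position: [0.6815, -0.0095, 0.1113]
tool_rot: [0.51, 0.86, 0.0, 0.001]
ft_force: [-0.9, -0.1, 2.4]
grip_width: 0.0007
time: 47.35
position: [0.6815, -0.0095, 0.1089]
tool_rot: [0.51, 0.86, 0.0, 0.001]
ft_force: [-0.1, -0.6, 2.9]
grip_width: -0.0001
```

```bash
for i in 1; do python3 -m jog '[{"grip":255,"travel":[0,0,-0.2],"twist":0},{"grip":255,"travel":[0,0,0],"twist":0},{"grip":255,"travel":[0,0,0],"twist":0}]'; done
python3 -m jog '[{"grip":255,"travel":[0,0,-0.2],"twist":0},{"grip":255,"travel":[0,0,0],"twist":0},{"grip":255,"travel":[0,0,0],"twist":0}]'
```

```text
time: 47.65
position: [0.6815, -0.0095, 0.1067]
tool_rot: [0.51, 0.86, 0.0, 0.001]
ft_force: [2.1, -2.1, 5.1]
grip_width: 0.0004
time: 47.95
position: [0.6815, -0.0095, 0.1063]
tool_rot: [0.51, 0.86, 0.0, 0.001]
ft_force: [0.0, -1.8, 11.0]
grip_width: 0.0006
```

```bash
python3 -m jog '[{"grip":255,"travel":[0,0,-0.15],"twist":0},{"grip":255,"travel":[0,0,0],"twist":0},{"grip":255,"travel":[0,0,0],"twist":0},{"grip":255,"travel":[0,0,0],"twist":0}]'
python3 -m jog '[{"grip":255,"travel":[0,0,1],"twist":0},{"grip":255,"travel":[0,0,3],"twist":0},{"grip":255,"travel":[0,0,5],"twist":0},{"grip":255,"travel":[-4,-1,3],"twist":0},{"grip":255,"travel":[-4,-1,3],"twist":0},{"grip":255,"travel":[-4,-1,3],"twist":0},{"grip":255,"travel":[-4,-1,0],"twist":0},{"grip":255,"travel":[-4,-1,0],"twist":0}]'
python3 -m jog '[{"grip":255,"travel":[-3,-4,0],"twist":0},{"grip":255,"travel":[-3,-4,0],"twist":0},{"grip":255,"travel":[0,0,0],"twist":0},{"grip":255,"travel":[0,0,0],"twist":0},{"grip":255,"travel":[0,0,0],"twist":0}]'
python3 - <<'E'
from chk import *
tcp(); top=shot("top","pics/top17.png"); jars(top); e=np.radians(5.1)
h=fit(top,[rect(0,0,.06,.06)],.038,[.596,-.016,e]); p=fit(top,rails([.075]),.032,[.596,-.016,e]); print("holder",h[0].round(4),h[1],"berth1 by rails",p[0].round(4),p[1])
l=fit(top,[rect(.068,0,.094,.028)],.007,[.449,.0933,np.radians(79.8)]); print("lifter",l[0].round(4),l[1])
c=fit(top,[rect(0,0,.06,.06)],.038,[.602,-.091,e]); print("control now",c[0].round(4)); t0=(cv2.imread("pics/top0.png"),)+top[1:]
c=fit(t0,[rect(0,0,.06,.06)],.038,[.602,-.091,e]); print("control at start",c[0].round(4))
l=fit(t0,[rect(.068,0,.094,.028)],.007,[.449,.0933,np.radians(79.8)]); print("lifter at start",l[0].round(4))
E
```

```text
time: 48.35
position: [0.6816, -0.0095, 0.1062]
tool_rot: [0.51, 0.86, 0.0, 0.001]
ft_force: [-2.5, -1.1, 16.2]
grip_width: 0.0003
time: 49.15
position: [0.4804, -0.0579, 0.281]
tool_rot: [0.509, 0.86, 0.0, -0.001]
ft_force: [0.6, -0.6, -0.5]
grip_width: 0.0002
time: 49.65
position: [0.423, -0.1375, 0.2805]
tool_rot: [0.51, 0.86, 0.0, -0.001]
ft_force: [0.2, -0.1, -0.4]
grip_width: 0.0002
t 49.65 tcp [ 0.423  -0.1375  0.2805] yawX 118.73 q [-0.57  0.23  1.82  0.    1.09 -1.07] F [ 0.2 -0.1 -0.4] w 0.0002
slot -0.088 rib yaw -23.5 size 7.4 25.4 rib base in strip -0.0043 -0.0884
slot 0 rib yaw -21.7 size 7.0 25.3 rib base in strip -0.0058 0.0006
slot 0.088 rib yaw -24.2 size 6.9 25.2 rib base in strip -0.0022 0.0878
holder [ 0.5964 -0.0147  0.0927] -116.87010955810547 berth1 by rails [ 0.5954 -0.0149  0.0908] -90.26708984375
lifter [0.448  0.0938 1.3921] -260.3750915527344
control now [ 0.6018 -0.0917  0.0981]
control at start [ 0.6018 -0.0918  0.0963]
lifter at start [0.449  0.0937 1.397 ]
```

```bash
python3 -c "from rig import *;print(hand_in())"
```

```text
the job is handed in; nothing more can be done
None
```

The job is done and handed in at about 50 s of the 210 s.

- **Jars:** All three grey-lidded jars stand on the strip, about 88 mm apart. I left the red and turquoise look-alikes alone. The middle jar was knocked about 4 cm off its place during the run; I spotted it and put it back before pressing start. In the last check the label ribs point within about 0.5–3° of the scanner's direction (−21.7°, −23.5° and −24.2° against −21.3°).
- **Holder:** The one holder went from the rack to the reader's middle berth on the lifter's blade. It sits within about 1 mm of the rail centre and 0.2° in yaw. The control plate reads as it did at the start.
- **Lifter:** It is back on its mat, within about 1 mm and 0.3° of where it stood.
- **Start button:** Pressed last, until it stopped moving with force rising to 16 N. I did not read the button's travel directly; the stop in tool height and the rise in force are the only evidence that it went fully down.

**Checks that disagreed:**
- One wrist-camera reading of the holder, taken just before the press, was 6–7 mm off along the rails. The top view before and after the press agreed, so I went by that.
- The top view could not see the holder while the arm was over the button.
- An early fit of the control plate was wrong; I did not use it.

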